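Load the tube rocker's spring clips

ROBOT

A 6-joint arm with a two-finger parallel gripper is mounted at the origin on the work surface. World frame = base frame: x ahead of the robot, y to its left, z up, the work surface at z = 0. Lengths are in m, angles in rad, forces in N, time in s.
With the tool pointing down it reaches from about 0.35 to 0.775 m from the base axis. Payload 5.5 kg.
Tool frame: the origin (TCP) lies on the mounting face of the last link; the fingertips stand 173 mm ahead of it and the grasp point (between the pads) lies 155 mm ahead of it; z points along the fingers, y is the direction in which the jaws open and shut (so a half turn about z gives the same grasp; the last joint's range is limited). The gripper opens to 85 mm and grips with 20 to 120 N. Pads are 22 mm wide; open, the fingers measure 114 mm over their backs; the gripper's body (76 mm by 85 mm) begins 54 mm behind the grasp point. The pads swing forward as they close: fully open they stand 13 mm farther back than shut.
Start: joints at [-1.376, 0.313, 0.046, 1.304, 0, 1.431], TCP at [0.189, -0.543, 0.405] pointing down, gripper open.
Joint ranges: [-2.76, 2.76], [-0.86, 1.69], [-1.03, 1.26], [-2.2, 2.34], [-1.47, 1.5], [-3.14, 3.14]. Speed limits (rad/s): [2.57, 2.57, 3.14, 3.14, 3.14, 3.14].

INTERFACE

Orientations are given as a unit quaternion [w, x, y, z].
In Python, from workcell import get_state, eyes, env gives the robot as it stands. The module is installed in compiled form; this text tells all that it offers.
- The arm moves only by the tool carry_out, never from a script. Its argument "motion" is a list of rows, each an object of numbers: "jaw": the opening, from -1 (shut) to 1 (fully open); "tx", "ty", "tz": the shift along the tool's x, y, z in cm; "wx", "wy", "wz": the turn, a rotation vector about the tool's x, y, z in degrees. In form: [{"jaw": .., "tx": .., "ty": .., "tz": .., "wx": .., "wy": .., "wz": ..}, ...]. A call has 1 to 20 rows; each row shifts and turns the commanded pose from where the row before left it, along the tool's axes as they then stand; what a row does not reach is not made up. A row lasts 1/8 s, in which the tool goes at most 62.5 mm and 10.7 degrees, less where a joint would pass 70% of its speed; a pose out of reach is approached as far as the arm can. A call with a gripper value outside its range is refused whole. The fingers move at their own pace and stop on an object; "force" is the grip in N (left out, the last holds). Time passes only in rows, so rows that do not move let the fingers close. It gives the time, the measured TCP pose, the force and the opening at its end, in the units of the state.
- get_state(): the state, without advancing time (a new reading comes with each control period).
- eyes.read_camera(name): name is "side" or "top"; returns the picture (384x512x3 uint8, blue, green, red); there is no depth.
- eyes.calibration(name): a dict with "K" (3x3 intrinsics, pixels), "camera_from_world" (4x4, takes a point from world to camera coordinates). Camera axes: x right, y up, looking along -z (the intrinsics and any distortion apply to the point x, -y, -z); pixel columns grow to the right and rows downward; lengths in m; the calibration is good to about 2 mm. A picture is of the moment at which its call begins. calibration takes no time and is no camera call.
- env.hand_in(): hands the job in, once; it reports no verdict.
The state is a dict: "clock": time; "joint_pos": joint angles; "qvel": joint speeds; "tau": joint torques, N m; "tcp_pos": TCP position; "orientation": TCP orientation; "wrist_force": force on the tool from outside, world axes, zero at the start; "ft_torque": the same for the moment, N m; "finger_gap": finger opening in m.
Only numpy, scipy, OpenCV 4.12 (cv2) and the standard library are available. Lean on these libraries where they do the work, as an engineer would, in place of code of your own. Each camera call takes 0.05 s, during which the arm holds its last target.

TASK

Load the rocker: take the thin and the thick capped tube out of the cradle and snap each sideways into the free clip of its own size on the sloping platform, cap at the upper end, middle of the tube between the two jaw pairs, pressed fully home and held by both. Press with feeling: the tubes are glass and break when pushed much over 30 N. Leave the tube that is already loaded snapped in its clip, and do not disturb the pen or the other things on the bench.

Things in the scene. Friction and masses are not known exactly. Their poses are not given: they have to be found in the camera images.
- thin_mid (a point): Centre of the thin amber tube lying in a cradle slot, on its axis. Round glass, 18 mm across, 124 mm long (from x = -60 mm, the round bottom, to x = +64 mm, the cap's end), 40 g give or take. Own x axis runs along the tube towards the cap. The black cap covers x = +48 to +64 mm and is 22 mm across. It may have any roll about x.
- thin_cap (a point): Point on the thin tube's axis inside its cap, 56 mm from its centre.
- thick_mid (a point): Centre of the thick amber tube lying in a cradle slot, on its axis. As the thin one (same lengths, cap at +48 to +64 mm along its x axis) but 28 mm across, the cap 32 mm, about 80 g.
- thick_cap (a point): Point on the thick tube's axis inside its cap, 56 mm from its centre.
- narrow_seat (a point): Seat of the free narrow clip, for the thin tube: point on the tube's axis when home and centred. x up the slope along the tube (cap at +x), y across the row, z square out of the platform: the way in. Two jaw pairs at x = +-32 mm, 12 mm long. Lips 6 mm above (+z) the seat, flared tips 17 mm; a tube lying on the lips is 12 mm too high. Clip's plate 30 mm wide, top 26 mm below the seat, platform 40 mm below.
- narrow_clip (a joint): Give of the free narrow clip, m: 0 at rest; pushed along -z of its seat the whole clip sinks up to 0.006 on a soft spring (2 N, rising to 8 N), then bottoms. The seat point sinks with it. The snap needs 6 to 15 N in all and often comes only after it bottoms.
- narrow_l (a joint): Spread of one jaw of the free narrow clip, m: 0 closed; both jaws (one to each side, spring 2.5 N/mm) must open 0.002 to let the tube past, then close over it.
- wide_seat (a point): Seat of the free wide clip, for the thick tube: point on the tube's axis when home and centred. x up the slope along the tube (cap at +x), y across the row, z square out of the platform: the way in. Two jaw pairs at x = +-32 mm, 12 mm long. Lips 7 mm above (+z) the seat, flared tips 18 mm; a tube lying on the lips is 15 mm too high. Clip's plate 40 mm wide, top 26 mm below the seat, platform 40 mm below.
- wide_clip (a joint): Give of the wide clip, m: 0 at rest; pushed along -z of its seat the whole clip sinks up to 0.006 on a soft spring (2 N, rising to 8 N), then bottoms. The seat point sinks with it. The snap needs 6 to 15 N in all and often comes only after it bottoms.
- wide_l (a joint): Spread of one jaw of the wide clip, m: 0 closed; both jaws (one to each side, spring 2.5 N/mm) must open 0.002 to let the tube past, then close over it.
- full_seat (a point): Seat of the second narrow clip, which already holds a thin tube. The three clips stand side by side 65 mm apart in an order that varies.
- loaded_mid (a point): Centre of the tube already loaded (like the thin one); to be left there.
- rocker: Tube rocker, does not move: white housing 190 x 230 mm, 38 mm high, with a dark platform of 165 x 250 mm that slopes 24 degrees upwards away from the robot (along its own +x axis), its surface 90 mm above the table in the middle. Origin: centre of the underside on the table.
- cradle: White cradle plate 130 x 190 mm, fixed, origin at the centre of its underside. Three slots 60 mm apart along its y axis, things lie in them along its x axis; each is two 8 mm thick V-supports at x = +-38 mm, at most 24 mm high, whose V-bottoms are 16 mm above the table (a thin tube's axis lies 29 mm, a thick one's 36 mm above the table).
- pen_mid (a point): Grey pen, 12 mm across, about 120 mm long, lying in the third cradle slot; its centre. Not needed.
- dish: Shallow glass dish, 86 mm across, 16 mm high; bystander, origin under its centre.
- dropper: Amber dropper bottle, 34 mm across, 75 mm high; bystander, origin under its centre.
- objective: Steel microscope objective standing on the bench, 30 mm across, 48 mm high; bystander, origin under its centre.
- beaker: Glass beaker, 66 mm across, 85 mm high; bystander, origin under its centre.
- slidebox: Closed grey slide box 100 x 165 x 35 mm; bystander, origin under its centre.
- brush: Small brush with a wooden handle, 160 mm long, lying on the bench; bystander.
Mind the look-alikes: they are no part of the job. Leave any green look-alike of the part that bears thick_mid alone. Leave any blue look-alike of the part that bears thin_mid alone.

How it is judged:
By the outcome, as a careful person would: the job done as asked, in the order asked, and still so for the second after the job is handed in, with the robot touching nothing.
It also fails if it takes over 61 s, if anything falls off the work surface, if the arm or the gripper's body presses on something with over 40 N, if the wrist force passes 120 N, or if a joint passes its speed limit or range.

## Working session

There is one attempt and no reset: what is moved stays moved. The work goes in short steps, Python scripts to look and compute and a tool call to move; the robot and the scene stay as the last step left them, time stands still between calls to the robot, and variables do not carry over. Pictures are saved under pics/ and viewed, and the job is handed in when it is done.

Besides the shell and the picture viewer there is one more tool, called as name([rows], argument=value, ...), one row to a line, values as JSON. carry_out: Moves the arm, as the interface text tells. Its arguments: {"type":"object","properties":{"motion":{"type":"array"},"force":{"type":"number"}},"required":["motion"]}

```bash
mkdir -p pics; ls
python3 - <<'E'
from workcell import get_state, eyes, env
import cv2
for n in ("side","top"):
    im=eyes.read_camera(n); cv2.imwrite(f"pics/{n}0.png",im)
    c=eyes.calibration(n); print(n,c)
print(get_state())
E
```

```text
pics
side {'K': array([[425.34540746,   0.        , 263.99782612],
       [  0.        , 425.34540746, 189.93813834],
       [  0.        ,   0.        ,   1.        ]]), 'camera_from_world': array([[-0.75161474, -0.65938942, -0.0167592 ,  0.40411346],
       [ 0.38952089, -0.46421901,  0.79547105, -0.28265199],
       [-0.53230513,  0.59135971,  0.60575981, -1.04656059],
       [ 0.        ,  0.        ,  0.        ,  1.        ]])}
top {'K': array([[413.31846033,   0.        , 249.47694538],
       [  0.        , 413.31846033, 191.34019778],
       [  0.        ,   0.        ,   1.        ]]), 'camera_from_world': array([[-0.01024499, -0.99977169,  0.01875104, -0.01706574],
       [ 0.99710229, -0.00880046,  0.07556168, -0.53531121],
       [-0.07537941,  0.01947084,  0.99696481, -1.19283137],
       [ 0.        ,  0.        ,  0.        ,  1.        ]])}
{'clock': 0.1, 'joint_pos': array([-1.37556609e+00,  3.13943104e-01,  4.50633493e-02,  1.30360897e+00,
       -2.53085478e-05,  1.43118247e+00]), 'qvel': array([-1.35353984e-05, -7.14621877e-04,  2.25751137e-03, -2.41387105e-04,
       -4.93310959e-04, -2.36397425e-03]), 'tau': array([ 2.09723687e-03, -4.81723344e+01,  2.99243402e+01,  1.27514696e-02,
       -1.08059955e-04, -6.87486761e-06]), 'tcp_pos': array([ 0.18890204, -0.54289075,  0.40387572]), 'orientation': array([-8.45521784e-04,  9.86017281e-01,  1.66640950e-01, -3.61776603e-05]), 'wrist_force': array([-0.06208345, -0.22776151, -0.99036499]), 'ft_torque': array([-0.07186729, -0.01556099, -0.07126805]), 'finger_gap': 0.0853586405952349}
```

View pics/side0.png

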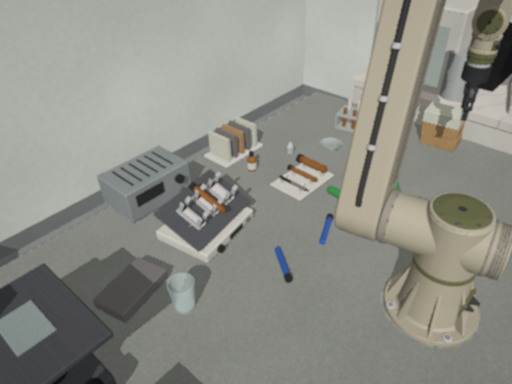

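View pics/top0.png

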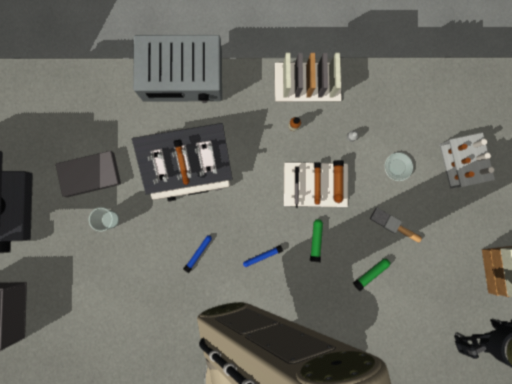

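Run:
```python
import cv2
t=cv2.imread("pics/top0.png"); s=cv2.imread("pics/side0.png")
def crop(im,x0,y0,w,h,k,n): cv2.imwrite(n,cv2.resize(im[y0:y0+h,x0:x0+w],None,fx=k,fy=k,interpolation=cv2.INTER_CUBIC))
crop(t,125,115,115,95,6.5,"pics/t_rock.png")
crop(t,275,150,80,65,9,"pics/t_crad.png")
crop(s,150,165,110,95,6,"pics/s_rock.png")
crop(s,265,145,75,60,9,"pics/s_crad.png")
```

```text
(no output)
```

View pics/t_rock.png

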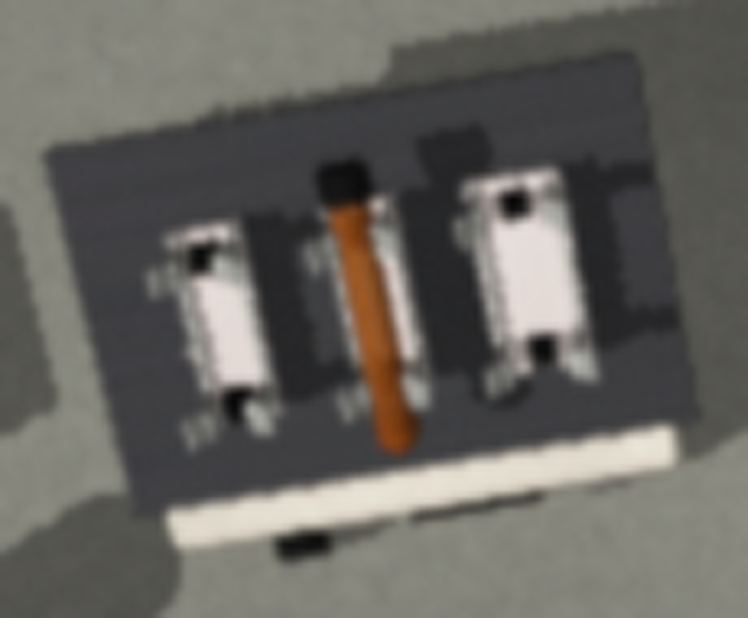

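View pics/t_crad.png

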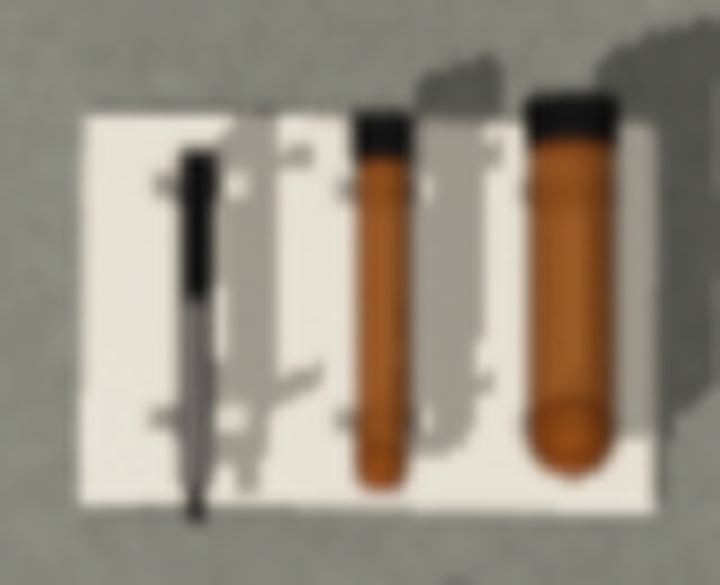

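View pics/s_rock.png

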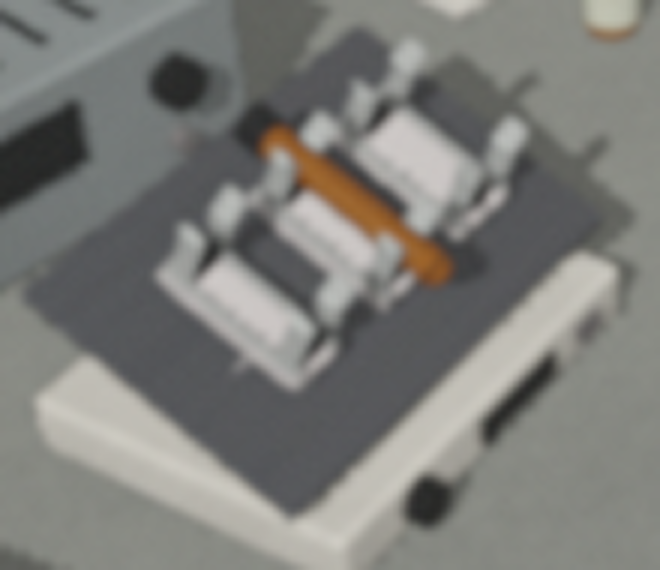

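View pics/s_crad.png

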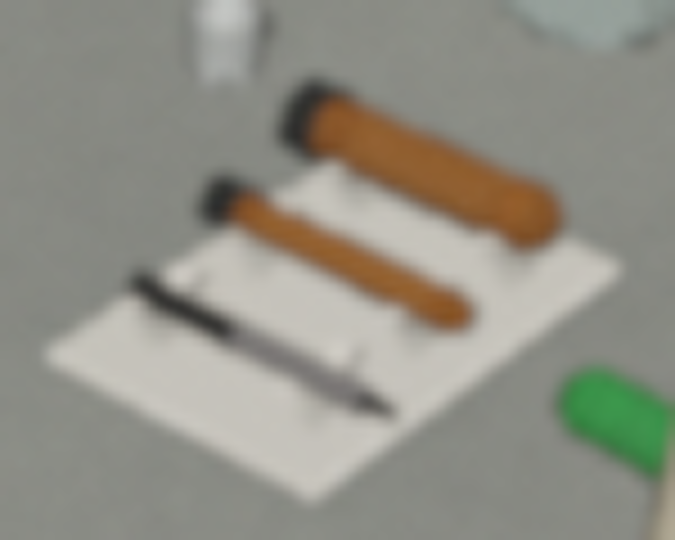

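```bash
cat > h.py <<'E'
import numpy as np, cv2
from workcell import get_state, eyes, env
from scipy.optimize import least_squares
from scipy.spatial.transform import Rotation as R
CAL={n:eyes.calibration(n) for n in("side","top")}
def proj(n,P):
    P=np.atleast_2d(P); T=CAL[n]["camera_from_world"]; q=P@T[:3,:3].T+T[:3,3]
    q=q*[1,-1,-1]; q=q@CAL[n]["K"].T; return q[:,:2]/q[:,2:]
def px(u,v,k,x0,y0): return np.array([(u+.5)/k-.5+x0,(v+.5)/k-.5+y0])
def tri(pt,ps):
    f=lambda X: np.r_[proj("top",X)[0]-pt,proj("side",X)[0]-ps]
    r=least_squares(f,[.5,0,.1],x_scale=.1); return r.x,r.fun
def Rz(a): return R.from_euler('z',a).as_matrix()
S24=R.from_euler('y',-24,degrees=True).as_matrix() # x axis tilts up
E
python3 - <<'E'
from h import *
T=lambda u,v:px(u,v,6.5,125,115); S=lambda u,v:px(u,v,6,150,165)
Tc=lambda u,v:px(u,v,9,275,150); Sc=lambda u,v:px(u,v,9,265,145)
# rocker
c=[(1,1),(1,-1),(-1,1),(-1,-1)]
tp=[T(45,152),T(637,52),T(135,512),T(697,415)]
sp=[S(25,295),S(362,28),S(293,515),S(632,212)]
for a,b,q in zip(tp,sp,c):
    X,r=tri(a,b); print(q,X.round(4),r.round(2))
def corners(p): 
    return np.array([Rz(p[2])@(np.array([0,0,.09])+S24@np.array([a*.0825,b*.125,0]))+[p[0],p[1],0] for a,b in c])
f=lambda p:np.r_[(proj("top",corners(p))-tp).ravel(),(proj("side",corners(p))-sp).ravel()]
r=least_squares(f,[.6,.2,.2],x_scale=.1);print("rocker",r.x,r.fun.round(1))
for nm,a,b in (("loaded cap",T(343,183),S(262,130)),("loaded bot",T(397,440),S(437,268)),
  ("thin cap",Tc(383,130),Sc(222,200)),("thin bot",Tc(382,480),Sc(455,308)),
  ("thick cap",Tc(571,117),Sc(313,118)),("thick bot",Tc(570,460),Sc(525,212)),
  ("crad FL",Tc(85,112),Sc(45,355)),("crad NL",Tc(80,505),Sc(310,500)),("crad NR",Tc(655,512),Sc(620,268))):
    X,e=tri(a,b);print(nm,X.round(4),e.round(2))
E
```

```text
(1, 1) [0.6751 0.2976 0.1171] [ 0.27  0.28 -0.39 -0.08]
(1, -1) [0.7166 0.0508 0.1155] [ 0.21  0.23 -0.35 -0.05]
(-1, 1) [0.5292 0.274  0.0536] [ 0.11  0.12 -0.15 -0.02]
(-1, -1) [0.564  0.0237 0.0555] [ 1.72  2.03 -2.84 -0.21]
rocker [0.61950765 0.16216793 0.15733491] [-0.3  0.1  0.2  0.6 -0.1  1.3  0.6  1.8 -0.6 -1.8  0.2 -1.9  0.7 -0.2
 -3.7 -0. ]
loaded cap [0.6552 0.1689 0.1465] [ 0.33  0.35 -0.51 -0.08]
loaded bot [0.5551 0.1533 0.1052] [-0.03 -0.03  0.04  0.  ]
thin cap [ 0.6137 -0.2218  0.0272] [-0.05 -0.07  0.1   0.  ]
thin bot [ 0.4995 -0.218   0.0305] [-0.15 -0.2   0.28 -0.01]
thick cap [ 0.6164 -0.2822  0.0339] [ 0.    0.   -0.01 -0.  ]
thick bot [ 0.5063 -0.2759  0.0404] [-0.51 -0.68  1.01 -0.03]
crad FL [ 0.624  -0.1272  0.0011] [ 0.01  0.01 -0.01 -0.  ]
crad NL [ 4.934e-01 -1.230e-01  4.000e-04] [-0.12 -0.15  0.21  0.  ]
crad NR [ 0.4889 -0.3143  0.0013] [-0.04 -0.05  0.08 -0.  ]
```

```bash
cat >> h.py <<'E'
def capsule(mid,Rm,r,x0,x1,rc=None):
    pts=[]
    for x in np.linspace(x0+r,x1,12):
        for a in np.linspace(0,2*np.pi,24,endpoint=False): pts.append([x,r*np.cos(a),r*np.sin(a)])
    for b in np.linspace(0,np.pi/2,6):
        for a in np.linspace(0,2*np.pi,24,endpoint=False): pts.append([x0+r-r*np.cos(b),r*np.sin(b)*np.cos(a),r*np.sin(b)*np.sin(a)])
    return np.array(pts)@Rm.T+mid
def hull(n,P): return cv2.convexHull(proj(n,P).astype(np.float32))[:,0]
def mom(poly):
    m=cv2.moments(poly.astype(np.float32)); return m['m10']/m['m00'],m['m01']/m['m00'],m['m00']
E
python3 - <<'E'
from h import *
im={n:cv2.imread(f"pics/{n}0.png") for n in("top","side")}
rois={"thin":{"top":(300,155,328,212),"side":(280,155,320,185)},"thick":{"top":(329,155,352,212),"side":(290,148,332,175)},
 "loaded":{"top":(165,135,200,190),"side":(185,180,235,217)}}
M={}
for t,d in rois.items():
    for n,(x0,y0,x1,y1) in d.items():
        I=im[n].astype(float); sat=np.clip((I[...,2]-I[...,0]-15)/50,0,1); m=np.zeros_like(sat); m[y0:y1,x0:x1]=sat[y0:y1,x0:x1]
        mb=cv2.moments(m); M[t,n]=(mb['m10']/mb['m00'],mb['m01']/mb['m00'],mb['m00'],.5*np.degrees(np.arctan2(2*mb['mu11'],mb['mu20']-mb['mu02'])))
        print(t,n,np.round(M[t,n],2))
def fit(t,z,r):
    def f(p):
        P=capsule(np.array([p[0],p[1],z]),Rz(p[2]),r,-.06,.048); o=[]
        for n in("top","side"):
            h=hull(n,P); mm=cv2.moments(h); o+=[mm['m10']/mm['m00']-M[t,n][0],mm['m01']/mm['m00']-M[t,n][1]]
            th=.5*np.degrees(np.arctan2(2*mm['mu11'],mm['mu20']-mm['mu02'])); d=(th-M[t,n][3]+90)%180-90
            o.append(d*.3)
        return np.array(o)
    g=least_squares(f,[.56,-.22 if t=="thin" else -.28,-.02],x_scale=[.1,.1,.1],diff_step=1e-4); print(t,g.x.round(4),g.fun.round(2)); return g.x
fit("thin",.029,.009); fit("thick",.036,.014)
# loaded tube: free 3D, yaw, slope
def f(p):
    P=capsule(p[:3],Rz(p[3])@S24,.009,-.06,.048); o=[]
    for n in("top","side"):
        h=hull(n,P); mm=cv2.moments(h); o+=[mm['m10']/mm['m00']-M["loaded",n][0],mm['m01']/mm['m00']-M["loaded",n][1]]
        th=.5*np.degrees(np.arctan2(2*mm['mu11'],mm['mu20']-mm['mu02'])); d=(th-M["loaded",n][3]+90)%180-90; o.append(d*.3)
    return np.array(o)
g=least_squares(f,[.61,.16,.126,.157],x_scale=.1,diff_step=1e-4);print("loaded",g.x.round(4),g.fun.round(2))
p=[.6195,.1622,.157]
rk=lambda a:Rz(p[2])@(np.array([0,0,.09])+S24@np.array(a))+[p[0],p[1],0]
print("seat mid pred",rk([0,0,.04]).round(4))
for n in("top","side"):
    x0,y0,w,h,k=(125,115,115,95,6.5) if n=="top" else (150,165,110,95,6)
    I=cv2.resize(im[n][y0:y0+h,x0:x0+w],None,fx=k,fy=k,interpolation=cv2.INTER_CUBIC)
    def L(pts,c):
        q=(proj(n,np.array([rk(a) for a in pts]))-[x0,y0]+.5)*k-.5
        cv2.polylines(I,[np.round(q).astype(int)],True,c,1)
    L([(.0825,.125,0),(.0825,-.125,0),(-.0825,-.125,0),(-.0825,.125,0)],(0,255,0))
    for j,w2 in((1,.015),(0,.015),(-1,.02)):
        y=.065*j
        L([(.038,y+w2,.014),(.038,y-w2,.014),(-.038,y-w2,.014),(-.038,y+w2,.014)],(255,0,0))
        L([(.064,y,.04),(-.06,y,.04)],(0,0,255))
    cv2.imwrite(f"pics/ov_{n}.png",I)
E
```

```text
thin top [316.06 185.47 284.14  89.01]
thin side [306.98 167.41 279.48  17.05]
thick top [337.7  183.8  392.16  89.66]
thick side [309.22 165.56 276.22   0.67]
loaded top [182.01 165.27 239.68  76.94]
loaded side [209.29 198.78 202.62  38.75]
thin [ 0.555  -0.2259  0.0581] [ 3.11 -0.11 -1.1  -2.28  5.08  1.55]
thick [ 0.5609 -0.2737  0.1659] [-1.64 -1.04 -3.19  2.25 -1.53  5.01]
loaded [0.6022 0.1611 0.1266 0.1706] [-0.08 -0.09  0.13  0.13  0.02 -0.16]
seat mid pred [0.6034 0.1597 0.1265]
```

View pics/ov_top.png

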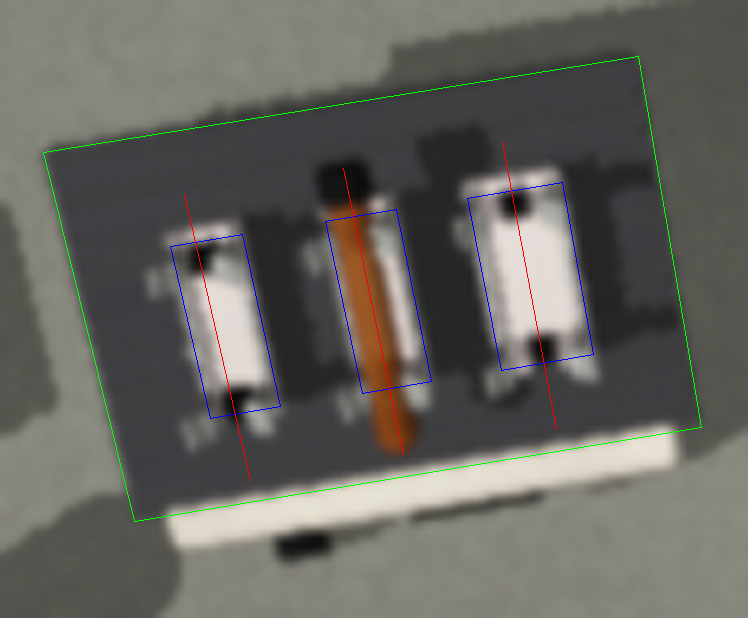

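View pics/ov_side.png

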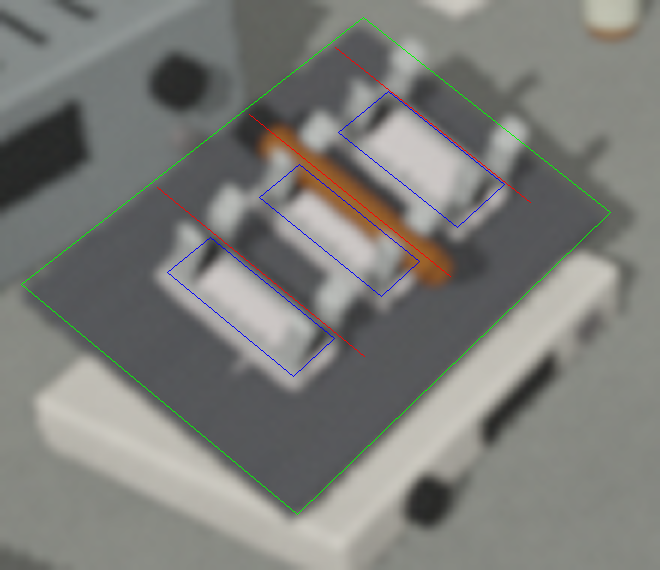

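```bash
cat >> h.py <<'E'
def wmom(img,poly,lo=15,sp=50):
    I=img.astype(float); s=np.clip((I[...,2]-I[...,0]-lo)/sp,0,1); m=np.zeros(s.shape,np.uint8)
    cv2.fillPoly(m,[np.round(poly).astype(int)],1); return cv2.moments(s*m)
def ang(m): return .5*np.degrees(np.arctan2(2*m['mu11'],m['mu20']-m['mu02']))
def feat(m): return np.array([m['m10']/m['m00'],m['m01']/m['m00'],ang(m)])
def fdiff(a,b):
    d=a-b; d[2]=((d[2]+90)%180-90)*.3; return d
E
python3 - <<'E'
from h import *
im={n:cv2.imread(f"pics/{n}0.png") for n in("top","side")}
def pc(pts): return np.array([px(u,v,9,265,145) for u,v in pts])
polys={"thin":{"top":np.array([(308,155),(325,155),(325,212),(308,212)]),"side":pc([(200,170),(300,170),(490,270),(490,345),(400,330),(200,230)])},
"thick":{"top":np.array([(329,155),(352,155),(352,212),(329,212)]),"side":pc([(280,70),(350,75),(580,160),(580,258),(500,258),(300,160)])}}
for t,z,r in(("thin",.029,.009),("thick",.036,.014)):
    F={n:feat(wmom(im[n],polys[t][n])) for n in im}
    def f(p,ns=("top","side")):
        P=capsule(np.array([p[0],p[1],z]),Rz(p[2]),r,-.06,.048)
        return np.concatenate([fdiff(feat(cv2.moments(hull(n,P))),F[n]) for n in ns])
    for ns in (("top",),("side",),("top","side")):
        g=least_squares(f,[.56,-.25,-.02],x_scale=.1,diff_step=1e-4,args=(ns,)); print(t,ns,g.x.round(4),g.fun.round(2))
E
```

```text
thin ('top',) [ 0.5547 -0.2191 -0.0129] [-0. -0. -0.]
thin ('side',) [ 0.5534 -0.2181 -0.0282] [-0. -0.  0.]
thin ('top', 'side') [ 0.5544 -0.219  -0.0175] [-0.05  0.12  0.08 -0.06 -0.22 -0.14]
thick ('top',) [ 0.5576 -0.2792 -0.02  ] [-0. -0. -0.]
thick ('side',) [ 0.5578 -0.279  -0.0223] [ 0. -0.  0.]
thick ('top', 'side') [ 0.5577 -0.2791 -0.0209] [-0.03 -0.03  0.01  0.05 -0.   -0.02]
```

```bash
cat >> h.py <<'E'
def cur():
    s=get_state(); q=s['orientation']; return np.array(s['tcp_pos']),R.from_quat([q[1],q[2],q[3],q[0]]).as_matrix(),s
def Rtool(yaw,slope=0.):
    # tool x along -tube axis, z into the platform
    A=Rz(yaw)@R.from_euler('y',-slope,degrees=True).as_matrix()
    return np.column_stack([-A[:,0],A[:,1],-A[:,2]])
def rel(p,Rt,verbose=True):
    p0,R0,s=cur(); d=R0.T@(np.array(p)-p0)*100; w=np.degrees(R.from_matrix(R0.T@Rt).as_rotvec())
    d2=Rt.T@(np.array(p)-p0)*100
    print("clock",round(s['clock'],2),"tcp",p0.round(4),"F",np.round(s['wrist_force'],2),"gap",round(s['finger_gap'],4))
    print("shift now",d.round(2),"shift after turn",d2.round(2),"turn",w.round(2))
E
python3 - <<'E'
from h import *
rel([.5544,-.219,.30],Rtool(-.0175)); print(np.linalg.det(Rtool(.1)))
E
```

```text
clock 0.1 tcp [ 0.1889 -0.5429  0.4039] F [-0.06 -0.23 -0.99] gap 0.0854
shift now [ 45.16 -18.56  10.43] shift after turn [-35.98  33.02  10.39] turn [-1.0000e-02 -1.4000e-01 -1.5981e+02]
1.0000000000000002
```

carry_out([
  {"jaw": -0.06, "tx": 5.02, "ty": -2.06},
  {"jaw": -0.06, "tx": 5.02, "ty": -2.06},
  {"jaw": -0.06, "tx": 5.02, "ty": -2.06},
  {"jaw": -0.06, "tx": 5.02, "ty": -2.06},
  {"jaw": -0.06, "tx": 5.02, "ty": -2.06},
  {"jaw": -0.06, "tx": 5.02, "ty": -2.06},
  {"jaw": -0.06, "tx": 5.02, "ty": -2.06},
  {"jaw": -0.06, "tx": 5.02, "ty": -2.06},
  {"jaw": -0.06, "tx": 5.02, "ty": -2.06},
], force=30)

```text
invalid input at $.motion[0]: expected keys jaw, tx, ty, tz, wx, wy, wz
```

carry_out([
  {"jaw": -0.06, "tz": 0.7, "wz": -10.65},
  {"jaw": -0.06, "tz": 0.7, "wz": -10.65},
  {"jaw": -0.06, "tz": 0.7, "wz": -10.65},
  {"jaw": -0.06, "tz": 0.7, "wz": -10.65},
  {"jaw": -0.06, "tz": 0.7, "wz": -10.65},
  {"jaw": -0.06, "tz": 0.7, "wz": -10.65},
  {"jaw": -0.06, "tz": 0.7, "wz": -10.65},
  {"jaw": -0.06, "tz": 0.7, "wz": -10.65},
  {"jaw": -0.06, "tz": 0.7, "wz": -10.65},
  {"jaw": -0.06, "tz": 0.7, "wz": -10.65},
  {"jaw": -0.06, "tz": 0.7, "wz": -10.65},
  {"jaw": -0.06, "tz": 0.7, "wz": -10.65},
  {"jaw": -0.06, "tz": 0.7, "wz": -10.65},
  {"jaw": -0.06, "tz": 0.6, "wz": -10.65},
  {"jaw": -0.06, "wz": -10.65},
  {"jaw": -0.06},
])

```text
invalid input at $.motion[0]: expected keys jaw, tx, ty, tz, wx, wy, wz
```

Run:
```python
from h import *
rel([.5544,-.219,.186],Rtool(-.0175))
```

```text
clock 0.1 tcp [ 0.1889 -0.5429  0.4039] F [-0.06 -0.23 -0.99] gap 0.0854
shift now [ 45.16 -18.54  21.83] shift after turn [-35.98  33.02  21.79] turn [-1.0000e-02 -1.4000e-01 -1.5981e+02]
```

carry_out([
  {"jaw": -0.06, "tx": 5.02, "ty": -2.06, "tz": 0, "wx": 0, "wy": 0, "wz": 0},
  {"jaw": -0.06, "tx": 5.02, "ty": -2.06, "tz": 0, "wx": 0, "wy": 0, "wz": 0},
  {"jaw": -0.06, "tx": 5.02, "ty": -2.06, "tz": 0, "wx": 0, "wy": 0, "wz": 0},
  {"jaw": -0.06, "tx": 5.02, "ty": -2.06, "tz": 0, "wx": 0, "wy": 0, "wz": 0},
  {"jaw": -0.06, "tx": 5.02, "ty": -2.06, "tz": 0, "wx": 0, "wy": 0, "wz": 0},
  {"jaw": -0.06, "tx": 5.02, "ty": -2.06, "tz": 0, "wx": 0, "wy": 0, "wz": 0},
  {"jaw": -0.06, "tx": 5.02, "ty": -2.06, "tz": 0, "wx": 0, "wy": 0, "wz": 0},
  {"jaw": -0.06, "tx": 5.02, "ty": -2.06, "tz": 0, "wx": 0, "wy": 0, "wz": 0},
  {"jaw": -0.06, "tx": 5.02, "ty": -2.06, "tz": 0, "wx": 0, "wy": 0, "wz": 0},
], force=30)

```text
clock: 1.23
tcp_pos: [0.5558, -0.2181, 0.4043]
orientation: [-0.0, 0.986, 0.167, -0.0]
wrist_force: [-0.1, -0.8, 0.5]
finger_gap: 0.0402
```

carry_out([
  {"jaw": -0.06, "tx": 0, "ty": 0, "tz": 0.7, "wx": 0, "wy": 0, "wz": -10.65},
  {"jaw": -0.06, "tx": 0, "ty": 0, "tz": 0.7, "wx": 0, "wy": 0, "wz": -10.65},
  {"jaw": -0.06, "tx": 0, "ty": 0, "tz": 0.7, "wx": 0, "wy": 0, "wz": -10.65},
  {"jaw": -0.06, "tx": 0, "ty": 0, "tz": 0.7, "wx": 0, "wy": 0, "wz": -10.65},
  {"jaw": -0.06, "tx": 0, "ty": 0, "tz": 0.7, "wx": 0, "wy": 0, "wz": -10.65},
  {"jaw": -0.06, "tx": 0, "ty": 0, "tz": 0.7, "wx": 0, "wy": 0, "wz": -10.65},
  {"jaw": -0.06, "tx": 0, "ty": 0, "tz": 0.7, "wx": 0, "wy": 0, "wz": -10.65},
  {"jaw": -0.06, "tx": 0, "ty": 0, "tz": 0.7, "wx": 0, "wy": 0, "wz": -10.65},
  {"jaw": -0.06, "tx": 0, "ty": 0, "tz": 0.7, "wx": 0, "wy": 0, "wz": -10.65},
  {"jaw": -0.06, "tx": 0, "ty": 0, "tz": 0.7, "wx": 0, "wy": 0, "wz": -10.65},
  {"jaw": -0.06, "tx": 0, "ty": 0, "tz": 0.7, "wx": 0, "wy": 0, "wz": -10.65},
  {"jaw": -0.06, "tx": 0, "ty": 0, "tz": 0.7, "wx": 0, "wy": 0, "wz": -10.65},
  {"jaw": -0.06, "tx": 0, "ty": 0, "tz": 0.7, "wx": 0, "wy": 0, "wz": -10.65},
  {"jaw": -0.06, "tx": 0, "ty": 0, "tz": 0.6, "wx": 0, "wy": 0, "wz": -10.65},
  {"jaw": -0.06, "tx": 0, "ty": 0, "tz": 0, "wx": 0, "wy": 0, "wz": -10.65},
  {"jaw": -0.06, "tx": 0, "ty": 0, "tz": 0, "wx": 0, "wy": 0, "wz": 0},
])

```text
clock: 3.22
tcp_pos: [0.5546, -0.2195, 0.3071]
orientation: [-0.001, 0.01, 1.0, 0.0]
wrist_force: [-0.3, -0.9, -0.3]
finger_gap: 0.0402
```

Run:
```python
from h import *
rel([.5544,-.219,.186],Rtool(-.0175))
cv2.imwrite("pics/a_s.png",eyes.read_camera("side"))
```

```text
clock 3.23 tcp [ 0.5546 -0.2195  0.3071] F [-0.32 -0.92 -0.26] gap 0.0402
shift now [ 0.    0.04 12.11] shift after turn [ 0.02  0.05 12.11] turn [ 0.03 -0.06 -0.18]
```

View pics/a_s.png

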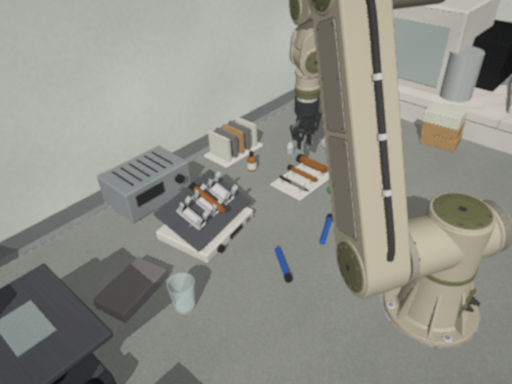

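carry_out([
  {"jaw": -0.06, "tx": 0, "ty": 0.04, "tz": 4, "wx": 0, "wy": 0, "wz": 0},
  {"jaw": -0.06, "tx": 0, "ty": 0, "tz": 4, "wx": 0, "wy": 0, "wz": 0},
  {"jaw": -0.06, "tx": 0, "ty": 0, "tz": 3, "wx": 0, "wy": 0, "wz": 0},
  {"jaw": -0.06, "tx": 0, "ty": 0, "tz": 1.1, "wx": 0, "wy": 0, "wz": 0},
  {"jaw": -0.06, "tx": 0, "ty": 0, "tz": 0, "wx": 0, "wy": 0, "wz": 0},
])

```text
clock: 3.9
tcp_pos: [0.5546, -0.2191, 0.1864]
orientation: [-0.0, 0.01, 1.0, 0.0]
wrist_force: [-0.1, -0.2, 1.3]
finger_gap: 0.0403
```

carry_out([
  {"jaw": -1, "tx": 0, "ty": 0, "tz": 0, "wx": 0, "wy": 0, "wz": 0},
  {"jaw": -1, "tx": 0, "ty": 0, "tz": 0, "wx": 0, "wy": 0, "wz": 0},
  {"jaw": -1, "tx": 0, "ty": 0, "tz": 0, "wx": 0, "wy": 0, "wz": 0},
  {"jaw": -1, "tx": 0, "ty": 0, "tz": 0, "wx": 0, "wy": 0, "wz": 0},
], force=30)

```text
clock: 4.4
tcp_pos: [0.5554, -0.2186, 0.1883]
orientation: [0.001, 0.009, 1.0, 0.0]
wrist_force: [0.6, 5.4, 5.7]
finger_gap: 0.0166
```

Run:
```python
from h import *
rel([.5544,-.219,.30],Rtool(-.0175))
cv2.imwrite("pics/b_s.png",cv2.resize(eyes.read_camera("side")[90:210,240:380],None,fx=5,fy=5,interpolation=cv2.INTER_CUBIC))
```

```text
clock 4.4 tcp [ 0.5554 -0.2186  0.1883] F [0.58 5.43 5.71] gap 0.0166
shift now [  0.07  -0.03 -11.17] shift after turn [  0.1   -0.04 -11.17] turn [ 0.04  0.16 -0.04]
```

View pics/b_s.png

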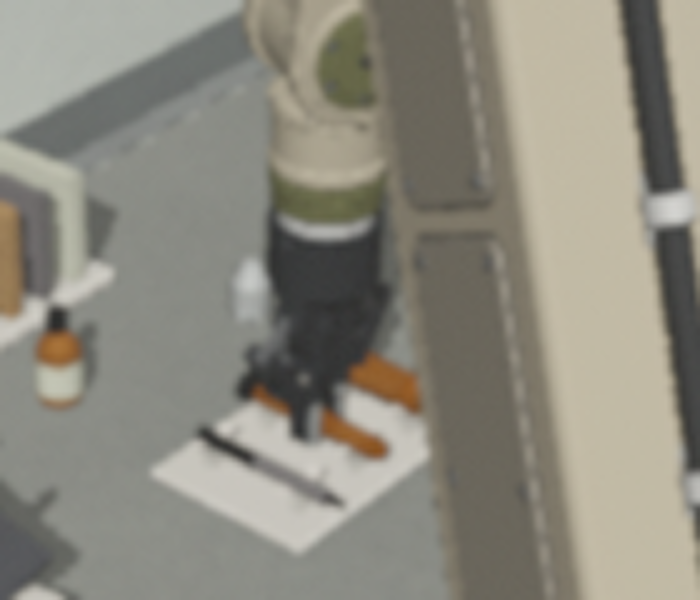

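carry_out([
  {"jaw": -1, "tx": 0, "ty": 0, "tz": -1, "wx": 0, "wy": 0, "wz": 0},
  {"jaw": -1, "tx": 0, "ty": 0, "tz": -3, "wx": 0, "wy": 0, "wz": 0},
  {"jaw": -1, "tx": 0, "ty": 0, "tz": -5, "wx": 0, "wy": 0, "wz": 0},
  {"jaw": -1, "tx": 0, "ty": 0, "tz": -5, "wx": 0, "wy": 0, "wz": 0},
  {"jaw": -1, "tx": 0, "ty": 0, "tz": 0, "wx": 0, "wy": 0, "wz": 0},
  {"jaw": -1, "tx": 0, "ty": 0, "tz": 0, "wx": 0, "wy": 0, "wz": 0},
])

```text
clock: 5.2
tcp_pos: [0.5546, -0.2194, 0.3273]
orientation: [0.0, 0.01, 1.0, -0.001]
wrist_force: [-0.1, -0.3, -0.7]
finger_gap: 0.0169
```

Run:
```python
from h import *
p,Rm,s=cur(); print(s['finger_gap'],s['wrist_force'])
mid=np.array([.6025,.161,.1266]); yaw=.165
A=Rz(yaw)@S24
seatN=mid+A@[0,.065,0]; seatW=mid-A@[0,.065,0]; print("seats",seatN.round(4),seatW.round(4),"n",A[:,2].round(3))
tcp=seatN+A[:,2]*(.155+.06); print("tcp hover",tcp.round(4))
rel(tcp,Rtool(yaw,24))
for n in("side","top"): cv2.imwrite(f"pics/c_{n}.png",cv2.resize(eyes.read_camera(n)[70:210,240:380],None,fx=4,fy=4,interpolation=cv2.INTER_CUBIC))
```

```text
0.016856306003401263 [-0.09284448 -0.33368177 -0.70041011]
seats [0.5918 0.2251 0.1266] [0.6132 0.0969 0.1266] n [-0.401 -0.067  0.914]
tcp hover [0.5056 0.2108 0.323 ]
clock 5.2 tcp [ 0.5546 -0.2194  0.3273] F [-0.09 -0.33 -0.7 ] gap 0.0169
shift now [ 5.72 42.91  0.37] shift after turn [-1.86 43.23  1.29] turn [ -2.28 -23.89 -10.37]
```

View pics/c_side.png

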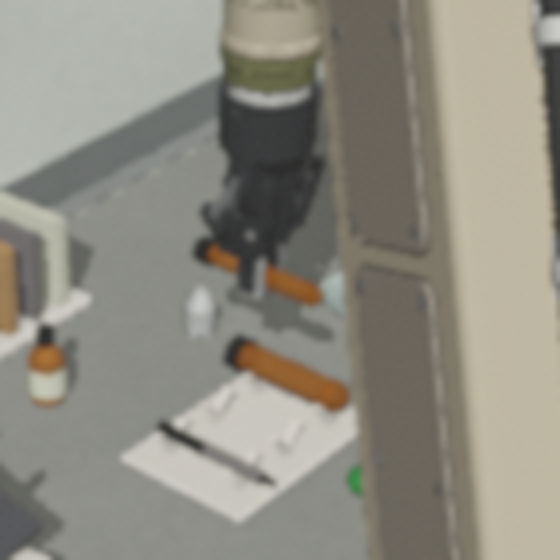

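View pics/c_top.png

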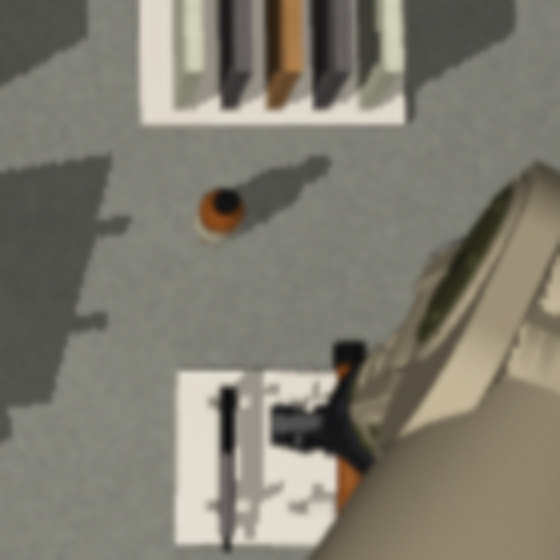

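Run:
```python
from h import *
p,Rm,s=cur(); mid=p-[0,0,.159]; 
q=proj("side",np.array([mid+[.056,-.001,0],mid+[-.058,.001,0]])); print(q,((q-[240,70]+.5)*4-.5).round(0))
```

```text
[[290.65968284 132.34624781]
 [318.69577178 144.08806603]] [[204. 251.]
 [316. 298.]]
```

carry_out([
  {"jaw": -1, "tx": 0, "ty": 0, "tz": -3, "wx": 0, "wy": 0, "wz": 0},
  {"jaw": -1, "tx": 0, "ty": 0, "tz": -4, "wx": 0, "wy": 0, "wz": 0},
  {"jaw": -1, "tx": 0, "ty": 0, "tz": 0, "wx": -0.57, "wy": -5.97, "wz": -2.59},
  {"jaw": -1, "tx": 0, "ty": 0, "tz": 0, "wx": -0.57, "wy": -5.97, "wz": -2.59},
  {"jaw": -1, "tx": 0, "ty": 0, "tz": 0, "wx": -0.57, "wy": -5.97, "wz": -2.59},
  {"jaw": -1, "tx": 0, "ty": 0, "tz": 0, "wx": -0.57, "wy": -5.97, "wz": -2.59},
  {"jaw": -1, "tx": 0, "ty": 0, "tz": 0, "wx": 0, "wy": 0, "wz": 0},
])

```text
clock: 6.18
tcp_pos: [0.5536, -0.219, 0.3951]
orientation: [0.205, -0.08, 0.975, 0.018]
wrist_force: [-0.3, -0.2, -0.8]
finger_gap: 0.0162
```

```bash
cat >> h.py <<'E'
MID=np.array([.6025,.161,.1266]); YAW=.165
A=Rz(YAW)@S24; SN=MID+A@[0,.065,0]; SW=MID-A@[0,.065,0]
E
python3 - <<'E'
from h import *
rel(SN+A[:,2]*(.159+.05),Rtool(YAW,24))
E
```

```text
clock 6.17 tcp [ 0.5536 -0.219   0.3951] F [-0.33 -0.16 -0.8 ] gap 0.0162
shift now [ 0.88 43.16  8.23] shift after turn [ 0.81 43.18  8.12] turn [ 0.13 -0.21 -0.13]
```

carry_out([
  {"jaw": -1, "tx": 0.09, "ty": 2.5, "tz": 0, "wx": 0.13, "wy": -0.21, "wz": -0.13},
  {"jaw": -1, "tx": 0.09, "ty": 5, "tz": 0, "wx": 0, "wy": 0, "wz": 0},
  {"jaw": -1, "tx": 0.09, "ty": 5, "tz": 0, "wx": 0, "wy": 0, "wz": 0},
  {"jaw": -1, "tx": 0.09, "ty": 5, "tz": 0, "wx": 0, "wy": 0, "wz": 0},
  {"jaw": -1, "tx": 0.09, "ty": 5, "tz": 0, "wx": 0, "wy": 0, "wz": 0},
  {"jaw": -1, "tx": 0.09, "ty": 5, "tz": 0, "wx": 0, "wy": 0, "wz": 0},
  {"jaw": -1, "tx": 0.09, "ty": 5, "tz": 0, "wx": 0, "wy": 0, "wz": 0},
  {"jaw": -1, "tx": 0.09, "ty": 5, "tz": 1, "wx": 0, "wy": 0, "wz": 0},
  {"jaw": -1, "tx": 0.09, "ty": 3.5, "tz": 2, "wx": 0, "wy": 0, "wz": 0},
  {"jaw": -1, "tx": 0, "ty": 2.2, "tz": 3, "wx": 0, "wy": 0, "wz": 0},
  {"jaw": -1, "tx": 0, "ty": 0, "tz": 2.1, "wx": 0, "wy": 0, "wz": 0},
  {"jaw": -1, "tx": 0, "ty": 0, "tz": 0, "wx": 0, "wy": 0, "wz": 0},
  {"jaw": -1, "tx": 0, "ty": 0, "tz": 0, "wx": 0, "wy": 0, "wz": 0},
])

```text
clock: 7.8
tcp_pos: [0.5088, 0.2109, 0.319]
orientation: [0.208, -0.081, 0.975, 0.016]
wrist_force: [0.3, 0.5, -1.4]
finger_gap: 0.0168
```

Run:
```python
from h import *
rel(SN+A[:,2]*(.159+.05),Rtool(YAW,24))
p,Rm,s=cur(); mid=p+Rm[:,2]*.159
print("joints",s['joint_pos'].round(2))
for n in("side","top"):
    I=eyes.read_camera(n); cv2.imwrite(f"pics/d_{n}_raw.png",I)
    x0,y0=(140,120) if n=="side" else (110,80)
    J=cv2.resize(I[y0:y0+130,x0:x0+150],None,fx=5,fy=5,interpolation=cv2.INTER_CUBIC)
    for P in (mid-Rm[:,0]*.056,mid+Rm[:,0]*.060):
        q=(proj(n,P)[0]-[x0,y0]+.5)*5-.5; print(n,q.round(0)); cv2.circle(J,tuple(np.round(q).astype(int)),4,(0,255,255),1)
    for P in (SN+A[:,0]*.038,SN-A[:,0]*.038):
        q=(proj(n,P)[0]-[x0,y0]+.5)*5-.5; cv2.circle(J,tuple(np.round(q).astype(int)),4,(255,0,0),1)
    cv2.imwrite(f"pics/d_{n}.png",J)
```

```text
clock 7.8 tcp [0.5088 0.2109 0.319 ] F [ 0.35  0.49 -1.45] gap 0.0168
shift now [0.13 0.04 0.1 ] shift after turn [0.13 0.04 0.1 ] turn [-0.11  0.1   0.08]
joints [ 0.26  0.13 -0.47  0.55 -0.04  0.08]
side [207. 333.]
side [375. 467.]
top [203. 362.]
top [256. 575.]
```

View pics/d_side.png

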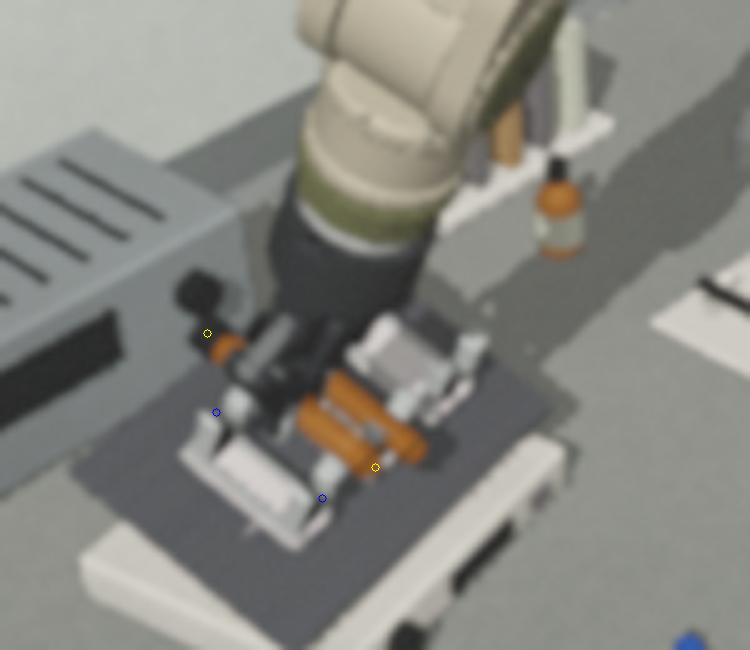

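View pics/d_top.png

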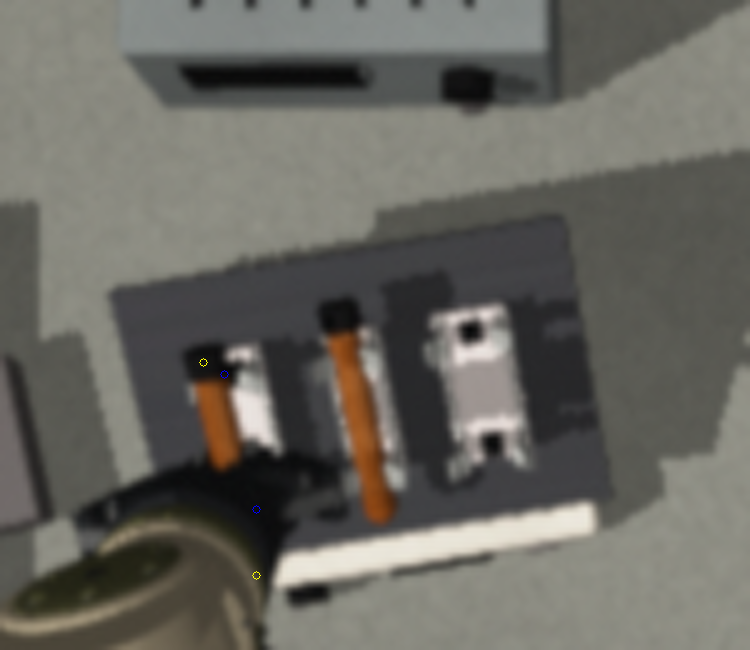

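Run:
```python
from h import *
p,Rm,s=cur(); mid=p+Rm[:,2]*.159
I=cv2.imread("pics/d_side_raw.png"); x0,y0,k=172,178,14
J=cv2.resize(I[y0:y0+42,x0:x0+57],None,fx=k,fy=k,interpolation=cv2.INTER_CUBIC)
B=np.column_stack([-Rm[:,0],Rm[:,1],-Rm[:,2]])
h=hull("side",capsule(mid,B,.009,-.06,.048)); cv2.polylines(J,[np.round((h-[x0,y0]+.5)*k-.5).astype(int)],True,(0,255,255),1)
cv2.imwrite("pics/d_z.png",J)
I=cv2.imread("pics/d_top_raw.png"); x0,y0,k=140,135,12
J=cv2.resize(I[y0:y0+50,x0:x0+60],None,fx=k,fy=k,interpolation=cv2.INTER_CUBIC)
h=hull("top",capsule(mid,B,.009,-.06,.048)); cv2.polylines(J,[np.round((h-[x0,y0]+.5)*k-.5).astype(int)],True,(0,255,255),1)
cv2.imwrite("pics/d_zt.png",J)
```

```text
(no output)
```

View pics/d_z.png

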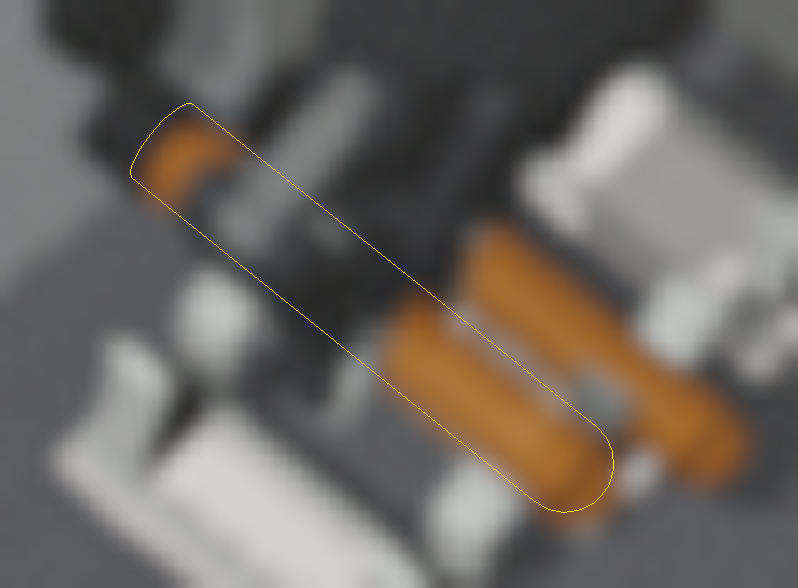

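View pics/d_zt.png

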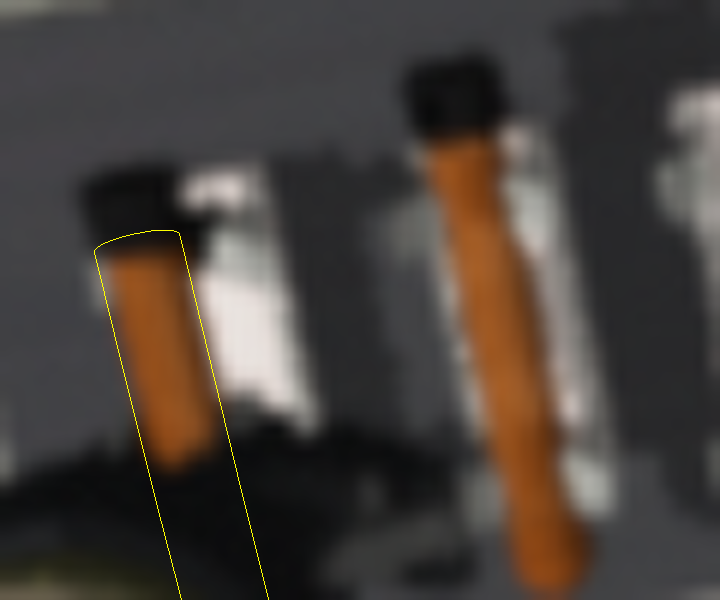

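Run:
```python
from h import *
p,Rm,s=cur(); mid=p+Rm[:,2]*.159
B=np.column_stack([-Rm[:,0],Rm[:,1],-Rm[:,2]])
def cyl(mid,B,r,x0,x1): return np.array([[x,r*np.cos(a),r*np.sin(a)] for x in(x0,x1) for a in np.linspace(0,6.28,40)])@B.T+mid
for n,x0,y0,w,h_,k in(("side",172,178,57,42,14),("top",140,135,60,55,12)):
    I=cv2.imread(f"pics/d_{n}_raw.png")
    J=cv2.resize(I[y0:y0+h_,x0:x0+w],None,fx=k,fy=k,interpolation=cv2.INTER_CUBIC)
    for m,b in((mid,B),(MID,A)):
        for P in(capsule(m,b,.009,-.06,.048),cyl(m,b,.011,.048,.064)):
            h=hull(n,P); cv2.polylines(J,[np.round((h-[x0,y0]+.5)*k-.5).astype(int)],True,(0,255,255),1)
    cv2.imwrite(f"pics/e_{n}.png",J)
```

```text
(no output)
```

View pics/e_side.png

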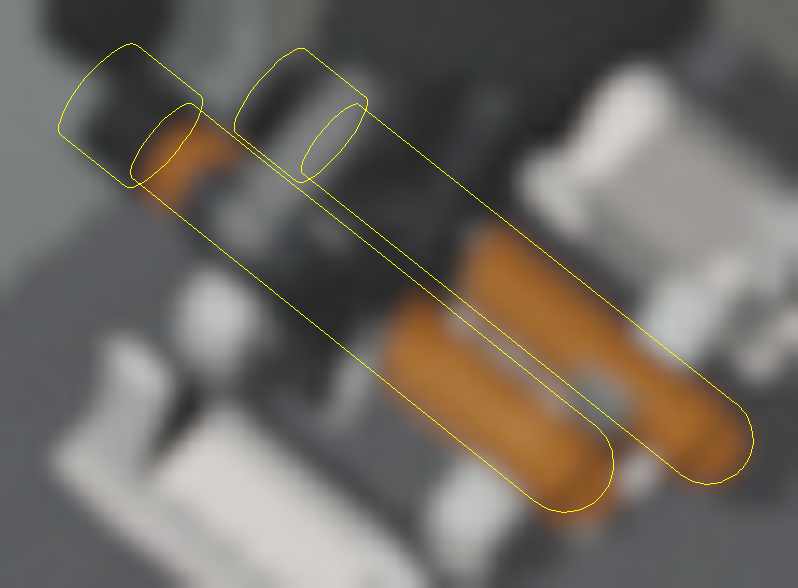

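View pics/e_top.png

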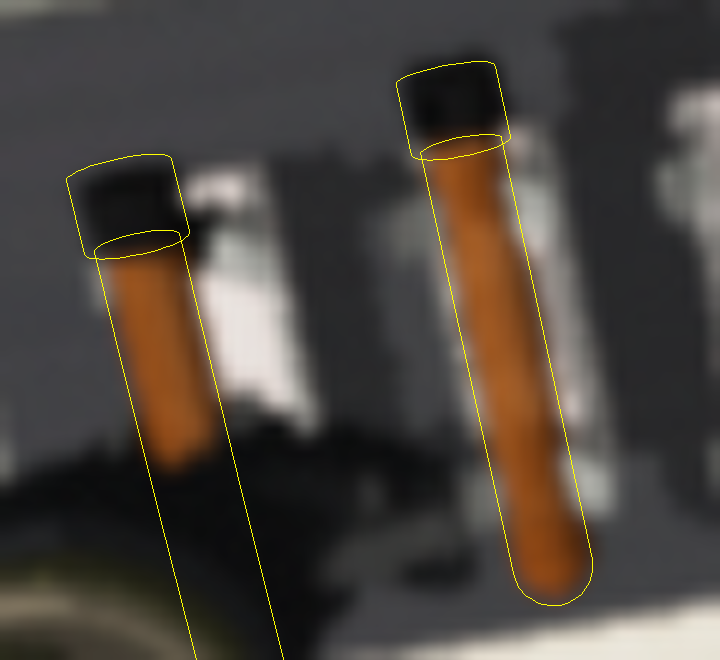

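carry_out([
  {"jaw": -1, "tx": -0.12, "ty": 0.1, "tz": 1, "wx": 0, "wy": 0, "wz": 0},
  {"jaw": -1, "tx": 0, "ty": 0, "tz": 1.5, "wx": 0, "wy": 0, "wz": 0},
  {"jaw": -1, "tx": 0, "ty": 0, "tz": 1, "wx": 0, "wy": 0, "wz": 0},
  {"jaw": -1, "tx": 0, "ty": 0, "tz": 0, "wx": 0, "wy": 0, "wz": 0},
])

```text
clock: 8.4
tcp_pos: [0.5235, 0.2143, 0.2857]
orientation: [0.207, -0.081, 0.975, 0.016]
wrist_force: [-0.0, -0.2, -0.2]
finger_gap: 0.0171
```

```bash
cat >> h.py <<'E'
def st(S,off=.159):
    p,Rm,s=cur(); d=A.T@(p+Rm[:,2]*off-S)*1000; print("clk",round(s['clock'],2),"tube rel seat mm",d.round(1),"F(seat axes)",(A.T@s['wrist_force']).round(1),"M",(A.T@s['ft_torque']).round(2),"gap",round(s['finger_gap']*1000,1))
E
python3 -c "
from h import *
st(SN)
I=eyes.read_camera('side');cv2.imwrite('pics/f_s.png',cv2.resize(I[170:240,160:250],None,fx=8,fy=8,interpolation=cv2.INTER_CUBIC))"
```

```text
clk 8.4 tube rel seat mm [ 1.5  0.4 14.5] F(seat axes) [-0.1 -0.2 -0.1] M [ 0.    0.41 -0.03] gap 17.1
```

View pics/f_s.png

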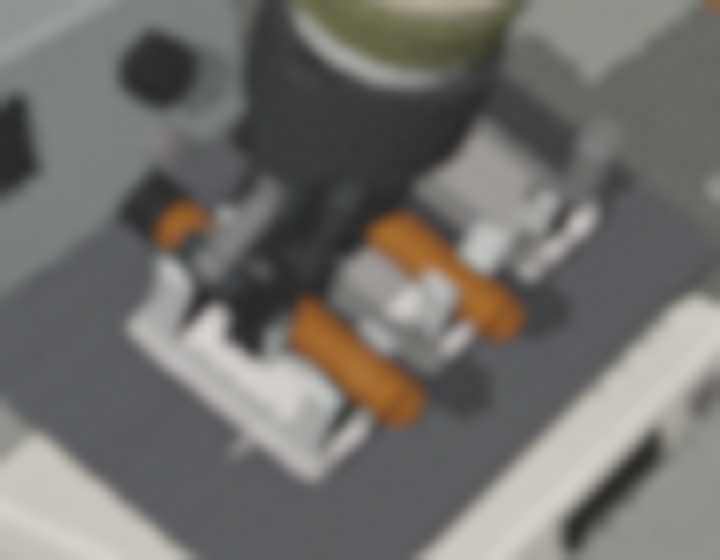

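carry_out([
  {"jaw": -1, "tx": -0.05, "ty": 0.03, "tz": 0.2, "wx": 0, "wy": 0, "wz": 0},
  {"jaw": -1, "tx": 0, "ty": 0, "tz": 0.2, "wx": 0, "wy": 0, "wz": 0},
])

```text
clock: 8.7
tcp_pos: [0.526, 0.2153, 0.2843]
orientation: [0.209, -0.081, 0.974, 0.017]
wrist_force: [0.0, 0.3, 0.4]
finger_gap: 0.0167
```

```bash
python3 -c "
from h import *
st(SN)"
```

```text
clk 8.7 tube rel seat mm [ 3.9  0.9 12.2] F(seat axes) [0.2 0.3 0.4] M [-0.04  0.37  0.02] gap 16.7
```

carry_out([
  {"jaw": -1, "tx": 0, "ty": 0, "tz": 0.2, "wx": 0, "wy": 0, "wz": 0},
  {"jaw": -1, "tx": 0, "ty": 0, "tz": 0.1, "wx": 0, "wy": 0, "wz": 0},
])

```text
clock: 8.95
tcp_pos: [0.5272, 0.2153, 0.2816]
orientation: [0.209, -0.081, 0.974, 0.016]
wrist_force: [-2.0, -1.4, 2.6]
finger_gap: 0.0168
```

```bash
python3 -c "
from h import *
st(SN)"
```

```text
clk 8.95 tube rel seat mm [3.9 0.7 9.2] F(seat axes) [-1.  -1.   3.2] M [-0.27  0.35 -0.01] gap 16.8
```

carry_out([
  {"jaw": -1, "tx": 0.12, "ty": 0, "tz": 0.1, "wx": 0, "wy": 0, "wz": 0},
  {"jaw": -1, "tx": 0, "ty": 0, "tz": 0.1, "wx": 0, "wy": 0, "wz": 0},
])

```text
clock: 9.2
tcp_pos: [0.5273, 0.2153, 0.2797]
orientation: [0.21, -0.081, 0.974, 0.017]
wrist_force: [0.4, -0.7, 4.0]
finger_gap: 0.0169
```

```bash
python3 -c "
from h import *
st(SN)"
```

```text
clk 9.2 tube rel seat mm [3.5 0.8 7.4] F(seat axes) [ 1.9 -0.7  3.5] M [-0.24  0.02 -0.02] gap 16.9
```

carry_out([
  {"jaw": -1, "tx": 0, "ty": 0, "tz": 0.15, "wx": 0, "wy": 0, "wz": 0},
  {"jaw": -1, "tx": 0, "ty": 0, "tz": 0.1, "wx": 0, "wy": 0, "wz": 0},
])

```text
clock: 9.45
tcp_pos: [0.5283, 0.2156, 0.2774]
orientation: [0.21, -0.081, 0.974, 0.017]
wrist_force: [-1.9, -1.9, 7.6]
finger_gap: 0.0167
```

```bash
python3 -c "
from h import *
st(SN)"
```

```text
clk 9.45 tube rel seat mm [3.4 0.8 4.9] F(seat axes) [ 1.1 -1.6  7.9] M [-0.19  0.02 -0.06] gap 16.7
```

carry_out([
  {"jaw": -1, "tx": 0, "ty": -0.04, "tz": 0.15, "wx": 0, "wy": 0, "wz": 0},
  {"jaw": -1, "tx": 0, "ty": 0, "tz": 0.1, "wx": 0, "wy": 0, "wz": 0},
])

```text
clock: 9.7
tcp_pos: [0.5291, 0.2155, 0.2754]
orientation: [0.21, -0.081, 0.974, 0.017]
wrist_force: [-3.3, -1.2, 10.0]
finger_gap: 0.0167
```

```bash
python3 -c "
from h import *
st(SN)"
```

```text
clk 9.7 tube rel seat mm [3.3 0.7 2.8] F(seat axes) [ 1.  -0.6 10.6] M [-0.25  0.29 -0.01] gap 16.7
```

carry_out([
  {"jaw": -1, "tx": 0, "ty": 0, "tz": 0.12, "wx": 0, "wy": 0, "wz": 0},
  {"jaw": -1, "tx": 0, "ty": 0, "tz": 0.08, "wx": 0, "wy": 0, "wz": 0},
])

```text
clock: 9.95
tcp_pos: [0.5298, 0.2156, 0.2736]
orientation: [0.21, -0.081, 0.974, 0.017]
wrist_force: [-4.0, -1.5, 8.8]
finger_gap: 0.0169
```

```bash
python3 -c "
from h import *
st(SN)"
```

```text
clk 9.95 tube rel seat mm [3.2 0.7 0.8] F(seat axes) [-0.3 -0.9  9.7] M [-0.18  0.2  -0.13] gap 16.9
```

carry_out([
  {"jaw": -1, "tx": 0, "ty": 0, "tz": 0.12, "wx": 0, "wy": 0, "wz": 0},
  {"jaw": -1, "tx": 0, "ty": 0, "tz": 0.08, "wx": 0, "wy": 0, "wz": 0},
])

```text
clock: 10.2
tcp_pos: [0.5306, 0.2157, 0.2714]
orientation: [0.209, -0.081, 0.974, 0.017]
wrist_force: [-1.7, -0.9, 5.2]
finger_gap: 0.0168
```

```bash
python3 -c "
from h import *
st(SN)"
```

```text
clk 10.2 tube rel seat mm [ 3.   0.7 -1.5] F(seat axes) [ 0.4 -0.7  5.5] M [-0.12  0.17 -0.04] gap 16.8
```

carry_out([
  {"jaw": -1, "tx": 0, "ty": 0, "tz": 0.12, "wx": 0, "wy": 0, "wz": 0},
  {"jaw": -1, "tx": 0, "ty": 0, "tz": 0.08, "wx": 0, "wy": 0, "wz": 0},
])

```text
clock: 10.45
tcp_pos: [0.5315, 0.2158, 0.269]
orientation: [0.209, -0.081, 0.974, 0.017]
wrist_force: [0.7, -0.6, 3.1]
finger_gap: 0.0169
```

```bash
python3 -c "
from h import *
st(SN)
I=eyes.read_camera('side');cv2.imwrite('pics/g_s.png',cv2.resize(I[170:240,160:250],None,fx=8,fy=8,interpolation=cv2.INTER_CUBIC))"
```

```text
clk 10.45 tube rel seat mm [ 2.7  0.6 -4. ] F(seat axes) [ 1.8 -0.7  2.6] M [-0.03 -0.04 -0.03] gap 16.9
```

View pics/g_s.png

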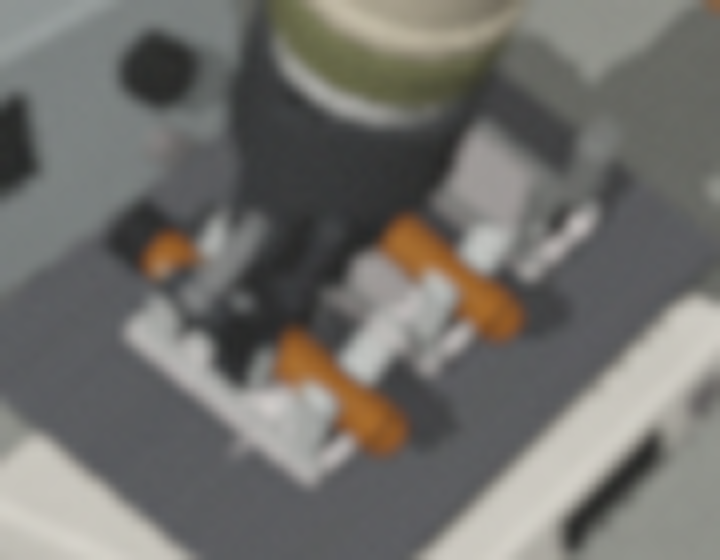

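carry_out([
  {"jaw": -1, "tx": 0, "ty": 0, "tz": 0.1, "wx": 0, "wy": 0, "wz": 0},
  {"jaw": -1, "tx": 0, "ty": 0, "tz": 0.1, "wx": 0, "wy": 0, "wz": 0},
])

```text
clock: 10.75
tcp_pos: [0.5322, 0.2159, 0.2673]
orientation: [0.209, -0.081, 0.974, 0.017]
wrist_force: [-0.8, -0.1, 5.2]
finger_gap: 0.017
```

```bash
python3 -c "
from h import *
st(SN)"
```

```text
clk 10.75 tube rel seat mm [ 2.7  0.6 -5.9] F(seat axes) [ 1.4 -0.   5. ] M [ 0.04 -0.03 -0.05] gap 17.0
```

carry_out([
  {"jaw": -1, "tx": 0, "ty": 0, "tz": 0.1, "wx": 0, "wy": 0, "wz": 0},
  {"jaw": -1, "tx": 0, "ty": 0, "tz": 0.1, "wx": 0, "wy": 0, "wz": 0},
])

```text
clock: 11.0
tcp_pos: [0.5328, 0.2161, 0.2661]
orientation: [0.209, -0.082, 0.974, 0.017]
wrist_force: [-9.0, -1.7, 17.9]
finger_gap: 0.017
```

```bash
python3 -c "
from h import *
st(SN)"
```

```text
clk 11.0 tube rel seat mm [ 2.8  0.7 -7.2] F(seat axes) [-1.  -0.2 20.1] M [-0.09  0.67  0.03] gap 17.0
```

carry_out([
  {"jaw": -1, "tx": 0, "ty": 0, "tz": -0.5, "wx": 0, "wy": 0, "wz": 0},
  {"jaw": -1, "tx": 0, "ty": 0, "tz": -0.2, "wx": 0, "wy": 0, "wz": 0},
])

```text
clock: 11.25
tcp_pos: [0.5302, 0.2156, 0.2718]
orientation: [0.209, -0.081, 0.974, 0.017]
wrist_force: [3.3, 0.9, 1.8]
finger_gap: 0.0168
```

```bash
python3 -c "
from h import *
st(SN)"
```

```text
clk 11.25 tube rel seat mm [ 2.7  0.6 -1. ] F(seat axes) [3.8 0.4 0.2] M [ 0.15 -0.35 -0.  ] gap 16.8
```

carry_out([
  {"jaw": -0.3, "tx": 0, "ty": 0, "tz": 0, "wx": 0, "wy": 0, "wz": 0},
  {"jaw": -0.3, "tx": 0, "ty": 0, "tz": 0, "wx": 0, "wy": 0, "wz": 0},
  {"jaw": -0.3, "tx": 0, "ty": 0, "tz": 0, "wx": 0, "wy": 0, "wz": 0},
])

```text
clock: 11.62
tcp_pos: [0.5294, 0.2153, 0.2706]
orientation: [0.208, -0.081, 0.975, 0.016]
wrist_force: [0.9, -0.2, 0.1]
finger_gap: 0.0298
```

```bash
python3 -c "
from h import *
st(SN)"
```

```text
clk 11.62 tube rel seat mm [ 1.   0.4 -1.7] F(seat axes) [ 0.8 -0.4 -0.2] M [-0.    0.4  -0.02] gap 29.8
```

carry_out([
  {"jaw": -0.3, "tx": 0, "ty": 0, "tz": -2, "wx": 0, "wy": 0, "wz": 0},
  {"jaw": -0.3, "tx": 0, "ty": 0, "tz": -5, "wx": 0, "wy": 0, "wz": 0},
  {"jaw": -0.3, "tx": 0, "ty": 0, "tz": -5, "wx": 0, "wy": 0, "wz": 0},
  {"jaw": 0.08, "tx": 0, "ty": -5, "tz": -2, "wx": 0, "wy": 0, "wz": 0},
  {"jaw": 0.08, "tx": 0, "ty": -6, "tz": 0, "wx": 0, "wy": 0, "wz": 0},
  {"jaw": 0.08, "tx": 0, "ty": -6, "tz": 0, "wx": 0, "wy": 0, "wz": 0},
  {"jaw": 0.08, "tx": 0, "ty": -6, "tz": 0, "wx": 0, "wy": 0, "wz": 0},
  {"jaw": 0.08, "tx": 0, "ty": -6, "tz": 0, "wx": 0, "wy": 0, "wz": 0},
  {"jaw": 0.08, "tx": 0, "ty": -6, "tz": 0, "wx": 0, "wy": 0, "wz": 0},
  {"jaw": 0.08, "tx": 0, "ty": 0, "tz": 0, "wx": 0, "wy": 0, "wz": 0},
])

```text
clock: 12.88
tcp_pos: [0.5318, -0.1431, 0.3994]
orientation: [0.208, -0.078, 0.975, 0.016]
wrist_force: [-0.7, 0.4, 0.4]
finger_gap: 0.0464
```

Run:
```python
from h import *
rel([.5577,-.2791,.30],Rtool(-.0209))
for n,x0,y0,w,h_,k in(("side",160,165,95,80,8),("top",130,115,105,90,7)):
    I=eyes.read_camera(n); cv2.imwrite(f"pics/h_{n}_raw.png",I)
    J=cv2.resize(I[y0:y0+h_,x0:x0+w],None,fx=k,fy=k,interpolation=cv2.INTER_CUBIC)
    cv2.imwrite(f"pics/h_{n}.png",J)
```

```text
clock 12.88 tcp [ 0.5318 -0.1431  0.3994] F [-0.73  0.36  0.36] gap 0.0464
shift now [  3.72 -13.81   9.25] shift after turn [ -2.87 -13.54   9.94] turn [ 2.07 24.08 10.24]
```

View pics/h_side.png

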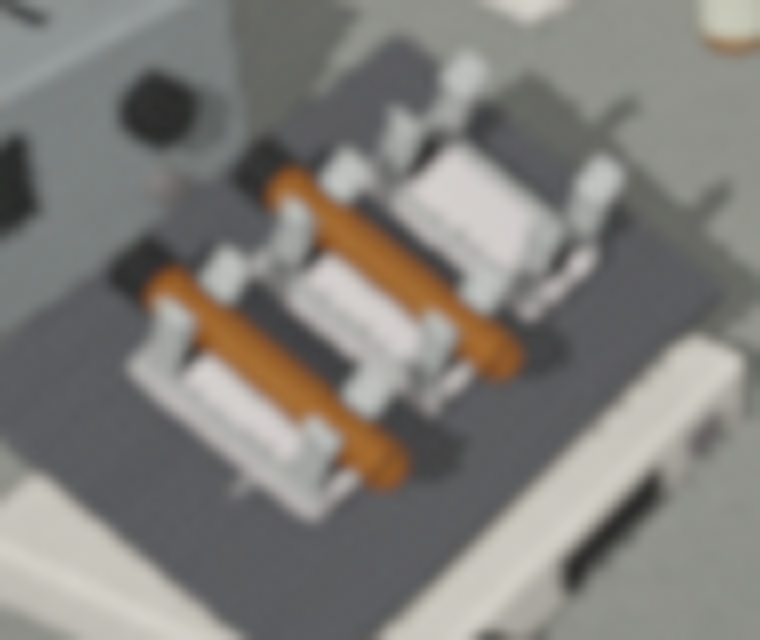

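View pics/h_top.png

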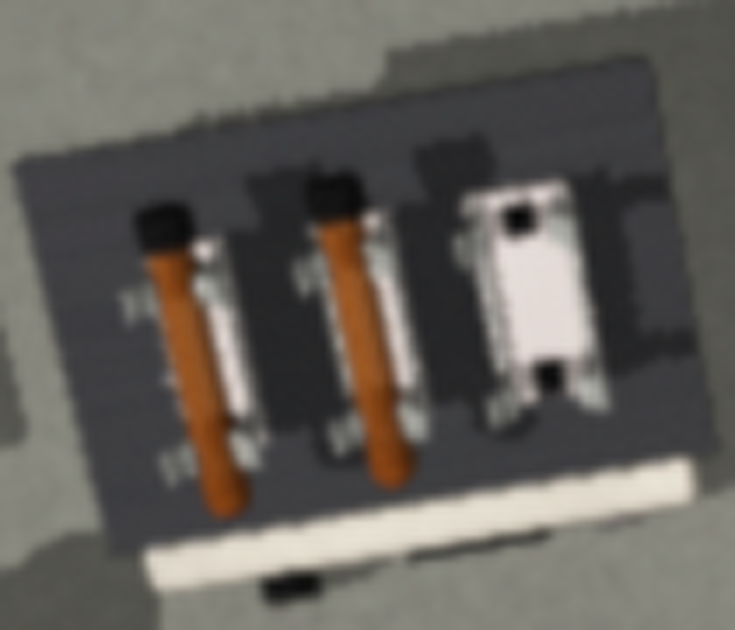

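```bash
cat >> h.py <<'E'
def fit_tube(M,x0,r=.009,yaw=None):
    def f(p):
        P=capsule(p[:3],Rz(p[3])@R.from_euler('y',-p[4]).as_matrix(),r,-.06,.048)
        return np.concatenate([fdiff(feat(cv2.moments(hull(n,P))),feat(M[n])) for n in("top","side")])
    g=least_squares(f,x0,x_scale=.1,diff_step=1e-4); return g.x,g.fun
E
python3 - <<'E'
from h import *
im={n:cv2.imread(f"pics/h_{n}_raw.png") for n in("top","side")}
pt=lambda L:np.array([px(u,v,7,130,115) for u,v in L]); ps=lambda L:np.array([px(u,v,8,160,165) for u,v in L])
polys={"loaded":{"top":pt([(300,160),(370,160),(430,500),(360,510)]),"side":ps([(250,130),(330,130),(550,330),(540,400),(470,400),(250,220)])},
"thin":{"top":pt([(120,190),(200,190),(265,530),(190,540)]),"side":ps([(120,230),(200,240),(430,440),(430,510),(360,510),(120,320)])}}
out={}
for t,x in(("loaded",MID),("thin",SN)):
    M={n:wmom(im[n],polys[t][n]) for n in im}
    out[t],e=fit_tube(M,[*x,YAW,np.radians(24)]); print(t,out[t].round(4),e.round(2))
d=A.T@(out["thin"][:3]-out["loaded"][:3]); print("thin-loaded in seat axes mm",(d*1000).round(1), "slope deg",np.degrees(out["thin"][4]),np.degrees(out["loaded"][4]))
E
```

```text
loaded [0.603  0.1612 0.1265 0.1609 0.4228] [ 0.06  0.06 -0.01 -0.09 -0.01  0.01]
thin [0.5916 0.2254 0.126  0.1616 0.4326] [ 0.09  0.1  -0.02 -0.13 -0.02  0.02]
thin-loaded in seat axes mm [-0.9 65.2 -0.2] slope deg 24.786492768542107 24.222974924230805
```

carry_out([
  {"jaw": 0.08, "tx": 0, "ty": -2, "tz": 0, "wx": 0.52, "wy": 6.02, "wz": 2.56},
  {"jaw": 0.08, "tx": 0, "ty": -2, "tz": 0, "wx": 0.52, "wy": 6.02, "wz": 2.56},
  {"jaw": 0.08, "tx": 0, "ty": -2, "tz": 0, "wx": 0.52, "wy": 6.02, "wz": 2.56},
  {"jaw": 0.08, "tx": 0, "ty": -2, "tz": 0, "wx": 0.52, "wy": 6.02, "wz": 2.56},
  {"jaw": 0.08, "tx": -1.4, "ty": -2.8, "tz": 3, "wx": 0, "wy": 0, "wz": 0},
  {"jaw": 0.08, "tx": -1.4, "ty": -2.8, "tz": 4, "wx": 0, "wy": 0, "wz": 0},
  {"jaw": 0.08, "tx": 0, "ty": 0, "tz": 2, "wx": 0, "wy": 0, "wz": 0},
  {"jaw": 0.08, "tx": 0, "ty": 0, "tz": 0, "wx": 0, "wy": 0, "wz": 0},
])

```text
clock: 13.98
tcp_pos: [0.5661, -0.2729, 0.3073]
orientation: [-0.002, 0.006, 1.0, 0.002]
wrist_force: [-1.0, 0.2, 0.6]
finger_gap: 0.046
```

Run:
```python
from h import *
rel([.5577,-.2791,.192],Rtool(-.0209))
```

```text
clock 13.97 tcp [ 0.5661 -0.2729  0.3073] F [-1.02  0.21  0.57] gap 0.046
shift now [ 0.79 -0.67 11.53] shift after turn [ 0.82 -0.64 11.53] turn [ 0.18 -0.21  0.47]
```

carry_out([
  {"jaw": 0.08, "tx": 0.82, "ty": -0.66, "tz": 3, "wx": 0.18, "wy": -0.21, "wz": 0.47},
  {"jaw": 0.08, "tx": 0, "ty": 0, "tz": 2.5, "wx": 0, "wy": 0, "wz": 0},
  {"jaw": 0.08, "tx": 0, "ty": 0, "tz": 0, "wx": 0, "wy": 0, "wz": 0},
])

```text
clock: 14.35
tcp_pos: [0.5579, -0.2798, 0.2542]
orientation: [0.001, 0.011, 1.0, -0.001]
wrist_force: [-0.6, 0.4, -0.2]
finger_gap: 0.0462
```

Run:
```python
from h import *
rel([.5577,-.2791,.192],Rtool(-.0209))
```

```text
clock 14.35 tcp [ 0.5579 -0.2798  0.2542] F [-0.63  0.38 -0.21] gap 0.0462
shift now [0.03 0.08 6.22] shift after turn [0.02 0.07 6.22] turn [-0.08  0.12 -0.02]
```

carry_out([
  {"jaw": 0.08, "tx": 0.02, "ty": 0.07, "tz": 3, "wx": 0, "wy": 0, "wz": 0},
  {"jaw": 0.08, "tx": 0, "ty": 0, "tz": 2.4, "wx": 0, "wy": 0, "wz": 0},
  {"jaw": 0.08, "tx": 0, "ty": 0, "tz": 0.8, "wx": 0, "wy": 0, "wz": 0},
  {"jaw": 0.08, "tx": 0, "ty": 0, "tz": 0, "wx": 0, "wy": 0, "wz": 0},
])

```text
clock: 14.85
tcp_pos: [0.5588, -0.2807, 0.1937]
orientation: [0.002, 0.011, 1.0, -0.002]
wrist_force: [0.4, -0.4, -0.7]
finger_gap: 0.046
```

carry_out([
  {"jaw": -1, "tx": 0, "ty": 0, "tz": 0, "wx": 0, "wy": 0, "wz": 0},
  {"jaw": -1, "tx": 0, "ty": 0, "tz": 0, "wx": 0, "wy": 0, "wz": 0},
  {"jaw": -1, "tx": 0, "ty": 0, "tz": 0, "wx": 0, "wy": 0, "wz": 0},
  {"jaw": -1, "tx": 0, "ty": 0, "tz": 0, "wx": 0, "wy": 0, "wz": 0},
], force=30)

```text
clock: 15.35
tcp_pos: [0.559, -0.2789, 0.1944]
orientation: [0.003, 0.01, 1.0, 0.001]
wrist_force: [1.2, 9.9, 5.3]
finger_gap: 0.0271
```

carry_out([
  {"jaw": -1, "tx": 0, "ty": 0, "tz": -1, "wx": 0, "wy": 0, "wz": 0},
  {"jaw": -1, "tx": 0, "ty": 0, "tz": -3, "wx": 0, "wy": 0, "wz": 0},
  {"jaw": -1, "tx": 0, "ty": 0, "tz": -5, "wx": 0, "wy": 0, "wz": 0},
  {"jaw": -1, "tx": 0, "ty": 0, "tz": -5, "wx": 0, "wy": 0, "wz": 0},
  {"jaw": -1, "tx": 0, "ty": 0, "tz": -5, "wx": 0, "wy": 0, "wz": 0},
  {"jaw": -1, "tx": 0, "ty": 0, "tz": -1, "wx": 0, "wy": 0, "wz": 0},
  {"jaw": -1, "tx": 0, "ty": 0, "tz": 0, "wx": 0, "wy": 0, "wz": 0},
])

```text
clock: 16.23
tcp_pos: [0.5576, -0.2806, 0.3938]
orientation: [0.003, 0.012, 1.0, -0.002]
wrist_force: [-0.1, 0.5, -2.0]
finger_gap: 0.0267
```

Run:
```python
from h import *
rel(SW+A[:,2]*(.157+.05),Rtool(.162,24))
I=eyes.read_camera("side"); cv2.imwrite(f"pics/i_raw.png",I); cv2.imwrite("pics/i_s.png",cv2.resize(I[60:200,240:380],None,fx=4,fy=4,interpolation=cv2.INTER_CUBIC))
```

```text
clock 16.23 tcp [ 0.5576 -0.2806  0.3938] F [-0.1   0.48 -1.98] gap 0.0267
shift now [ 3.63 36.33  7.62] shift after turn [ 0.29 36.33  8.42] turn [ -2.51 -23.6  -10.39]
```

View pics/i_s.png

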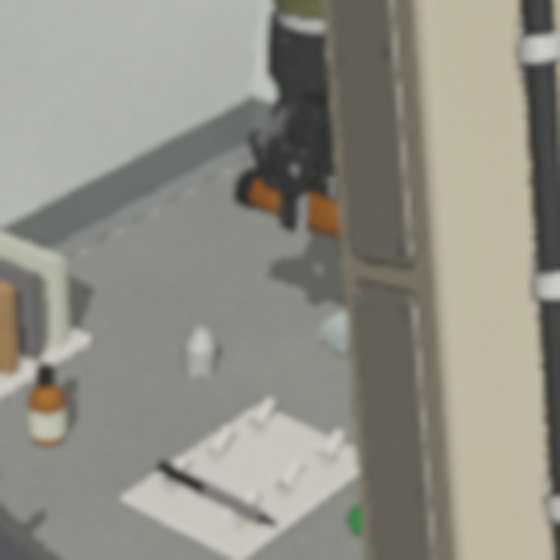

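carry_out([
  {"jaw": -1, "tx": 0, "ty": 0, "tz": 0, "wx": -0.63, "wy": -5.9, "wz": -2.6},
  {"jaw": -1, "tx": 0, "ty": 0, "tz": 0, "wx": -0.63, "wy": -5.9, "wz": -2.6},
  {"jaw": -1, "tx": 0, "ty": 0, "tz": 0, "wx": -0.63, "wy": -5.9, "wz": -2.6},
  {"jaw": -1, "tx": 0, "ty": 0, "tz": 0, "wx": -0.63, "wy": -5.9, "wz": -2.6},
  {"jaw": -1, "tx": 0, "ty": 2.5, "tz": 0, "wx": 0, "wy": 0, "wz": 0},
  {"jaw": -1, "tx": 0, "ty": 5, "tz": 0, "wx": 0, "wy": 0, "wz": 0},
  {"jaw": -1, "tx": 0, "ty": 5, "tz": 0, "wx": 0, "wy": 0, "wz": 0},
  {"jaw": -1, "tx": 0, "ty": 5, "tz": 0, "wx": 0, "wy": 0, "wz": 0},
  {"jaw": -1, "tx": 0, "ty": 5, "tz": 0, "wx": 0, "wy": 0, "wz": 0},
  {"jaw": -1, "tx": 0, "ty": 5, "tz": 1, "wx": 0, "wy": 0, "wz": 0},
  {"jaw": -1, "tx": 0, "ty": 5, "tz": 3, "wx": 0, "wy": 0, "wz": 0},
  {"jaw": -1, "tx": 0, "ty": 3.8, "tz": 4, "wx": 0, "wy": 0, "wz": 0},
  {"jaw": -1, "tx": 0, "ty": 0, "tz": 0, "wx": 0, "wy": 0, "wz": 0},
  {"jaw": -1, "tx": 0, "ty": 0, "tz": 0, "wx": 0, "wy": 0, "wz": 0},
])

```text
clock: 18.02
tcp_pos: [0.5302, 0.0833, 0.3186]
orientation: [0.205, -0.079, 0.975, 0.018]
wrist_force: [-0.0, 0.4, 0.2]
finger_gap: 0.0265
```

Run:
```python
from h import *
T=SW+A@[.0028,.0005,.05]
rel(T+A[:,2]*.158,Rtool(.162,24)); st(SW,.158)
```

```text
clock 18.02 tcp [0.5302 0.0833 0.3186] F [-0.02  0.44  0.24] gap 0.0265
shift now [-0.15  0.03  0.16] shift after turn [-0.15  0.03  0.17] turn [ 0.14 -0.28 -0.01]
clk 18.02 tube rel seat mm [ 0.5  0.4 51.7] F(seat axes) [0.1 0.4 0.2] M [ 0.01  0.42 -0.06] gap 26.5
```

carry_out([
  {"jaw": -1, "tx": -0.15, "ty": 0.03, "tz": 1, "wx": 0.14, "wy": -0.28, "wz": 0},
  {"jaw": -1, "tx": 0, "ty": 0, "tz": 0, "wx": 0, "wy": 0, "wz": 0},
  {"jaw": -1, "tx": 0, "ty": 0, "tz": 0, "wx": 0, "wy": 0, "wz": 0},
])

```text
clock: 18.4
tcp_pos: [0.5362, 0.0838, 0.3119]
orientation: [0.209, -0.078, 0.975, 0.017]
wrist_force: [0.4, 0.5, -0.8]
finger_gap: 0.0268
```

Run:
```python
from h import *
st(SW,.158)
p,Rm,s=cur(); mid=p+Rm[:,2]*.158
B=np.column_stack([-Rm[:,0],Rm[:,1],-Rm[:,2]])
def cyl(mid,B,r,x0,x1): return np.array([[x,r*np.cos(a),r*np.sin(a)] for x in(x0,x1) for a in np.linspace(0,6.28,40)])@B.T+mid
for n,x0,y0,w,h_,k in(("side",180,165,75,60,10),("top",150,120,80,70,9)):
    I=eyes.read_camera(n)
    J=cv2.resize(I[y0:y0+h_,x0:x0+w],None,fx=k,fy=k,interpolation=cv2.INTER_CUBIC)
    for m,b,r in((mid,B,.014),):
        for P in(capsule(m,b,r,-.06,.048),cyl(m,b,r+.002,.048,.064)):
            h=hull(n,P); cv2.polylines(J,[np.round((h-[x0,y0]+.5)*k-.5).astype(int)],True,(0,255,255),1)
    cv2.imwrite(f"pics/j_{n}.png",J)
```

```text
clk 18.4 tube rel seat mm [ 4.6 -0.6 43. ] F(seat axes) [ 0.1  0.4 -0.9] M [0.07 0.45 0.05] gap 26.8
```

View pics/j_side.png

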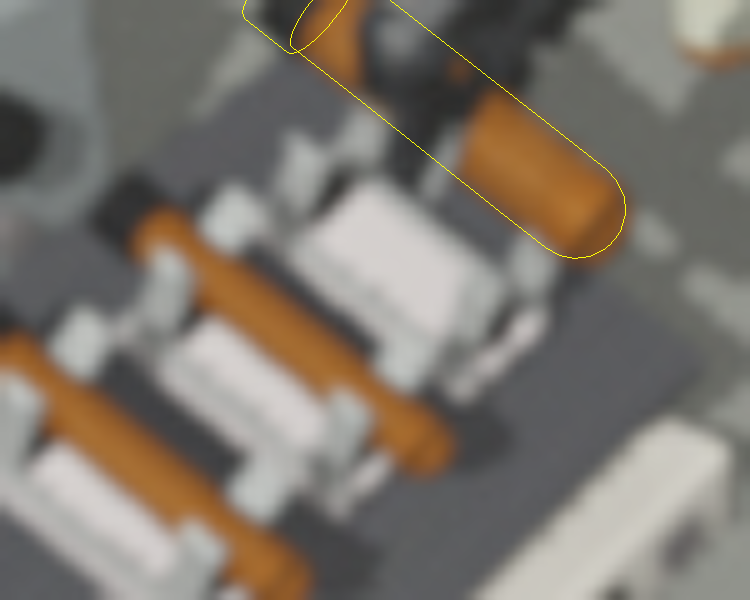

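View pics/j_top.png

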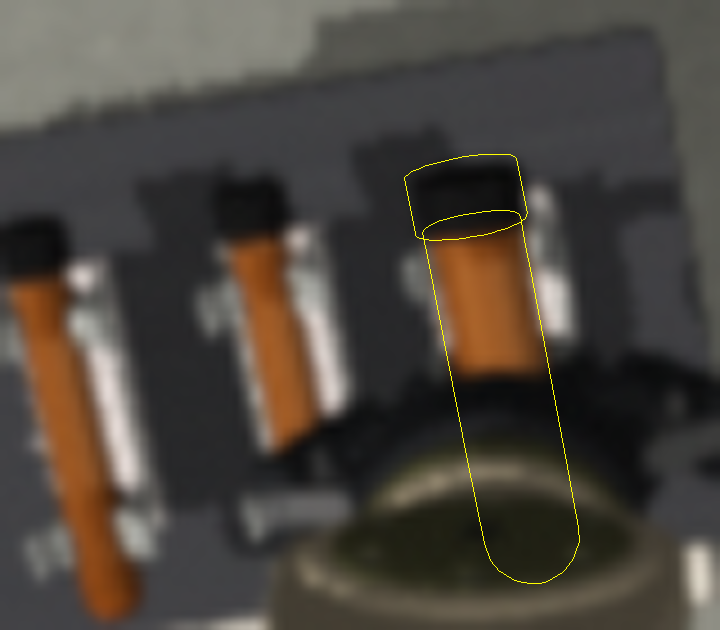

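carry_out([
  {"jaw": -1, "tx": 0.15, "ty": 0.1, "tz": 0.6, "wx": 0, "wy": 0, "wz": 0},
  {"jaw": -1, "tx": 0, "ty": 0, "tz": 1, "wx": 0, "wy": 0, "wz": 0},
  {"jaw": -1, "tx": 0, "ty": 0, "tz": 0.7, "wx": 0, "wy": 0, "wz": 0},
  {"jaw": -1, "tx": 0, "ty": 0, "tz": 0, "wx": 0, "wy": 0, "wz": 0},
  {"jaw": -1, "tx": 0, "ty": 0, "tz": 0, "wx": 0, "wy": 0, "wz": 0},
])

```text
clock: 19.12
tcp_pos: [0.5439, 0.0868, 0.2899]
orientation: [0.209, -0.079, 0.975, 0.017]
wrist_force: [-0.8, -0.2, 0.1]
finger_gap: 0.0273
```

```bash
python3 -c "
from h import *
st(SW,.158); rel(SW+A@[.0028,.0005,.17],Rtool(.162,24))
I=eyes.read_camera('side');cv2.imwrite('pics/k_s.png',cv2.resize(I[160:230,170:260],None,fx=8,fy=8,interpolation=cv2.INTER_CUBIC))"
```

```text
clk 19.12 tube rel seat mm [ 3.   1.2 19.7] F(seat axes) [-0.7 -0.1  0.5] M [-0.04  0.45  0.06] gap 27.3
clock 19.12 tcp [0.5439 0.0868 0.2899] F [-0.82 -0.19  0.12] gap 0.0273
shift now [-0.03 -0.09  0.77] shift after turn [-0.03 -0.09  0.77] turn [-0.01  0.17 -0.02]
```

View pics/k_s.png

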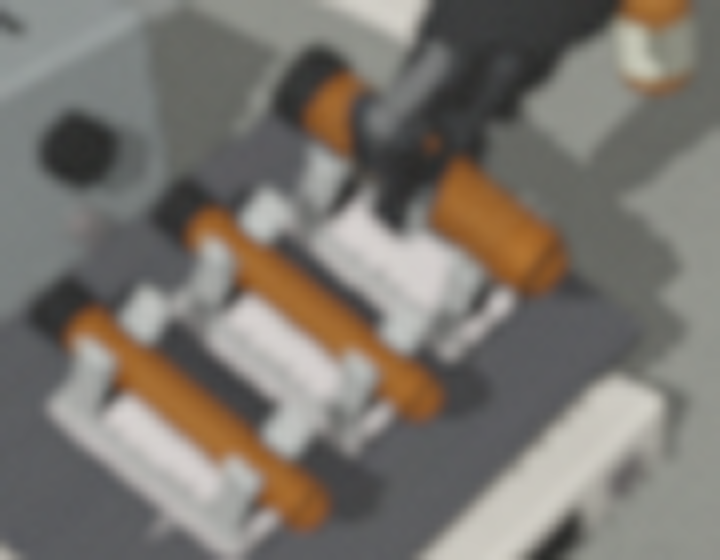

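Aligned over the wide clip; pressing in steps.

carry_out([
  {"jaw": -1, "tx": 0, "ty": -0.07, "tz": 0.2, "wx": 0, "wy": 0, "wz": 0},
  {"jaw": -1, "tx": 0, "ty": 0, "tz": 0.2, "wx": 0, "wy": 0, "wz": 0},
  {"jaw": -1, "tx": 0, "ty": 0, "tz": 0.1, "wx": 0, "wy": 0, "wz": 0},
])

```text
clock: 19.55
tcp_pos: [0.546, 0.0864, 0.2854]
orientation: [0.209, -0.079, 0.975, 0.017]
wrist_force: [-0.9, 1.1, -1.5]
finger_gap: 0.0268
```

```bash
python3 -c "
from h import *
st(SW,.158)"
```

```text
clk 19.55 tube rel seat mm [ 3.   0.5 14.7] F(seat axes) [-1.2  1.2 -1. ] M [ 0.06  0.47 -0.03] gap 26.8
```

carry_out([
  {"jaw": -1, "tx": 0, "ty": 0, "tz": 0.15, "wx": 0, "wy": 0, "wz": 0},
  {"jaw": -1, "tx": 0, "ty": 0, "tz": 0.15, "wx": 0, "wy": 0, "wz": 0},
])

```text
clock: 19.8
tcp_pos: [0.5472, 0.0866, 0.2828]
orientation: [0.209, -0.079, 0.975, 0.017]
wrist_force: [-2.5, -0.3, 2.4]
finger_gap: 0.0272
```

```bash
python3 -c "
from h import *
st(SW,.158)"
```

```text
clk 19.8 tube rel seat mm [ 3.   0.5 11.9] F(seat axes) [-1.3  0.1  3.2] M [0.1  0.56 0.01] gap 27.2
```

carry_out([
  {"jaw": -1, "tx": 0, "ty": 0, "tz": 0.15, "wx": 0, "wy": 0, "wz": 0},
  {"jaw": -1, "tx": 0, "ty": 0, "tz": 0.15, "wx": 0, "wy": 0, "wz": 0},
])

```text
clock: 20.05
tcp_pos: [0.5484, 0.0868, 0.2802]
orientation: [0.209, -0.079, 0.975, 0.017]
wrist_force: [-3.2, 0.3, 3.4]
finger_gap: 0.027
```

```bash
python3 -c "
from h import *
st(SW,.158)"
```

```text
clk 20.05 tube rel seat mm [3.2 0.4 9. ] F(seat axes) [-1.5  0.8  4.4] M [0.05 0.68 0.07] gap 27.0
```

carry_out([
  {"jaw": -1, "tx": 0, "ty": 0, "tz": 0.12, "wx": 0, "wy": 0, "wz": 0},
  {"jaw": -1, "tx": 0, "ty": 0, "tz": 0.12, "wx": 0, "wy": 0, "wz": 0},
])

```text
clock: 20.3
tcp_pos: [0.5495, 0.087, 0.2782]
orientation: [0.209, -0.079, 0.975, 0.017]
wrist_force: [-4.9, 0.5, 6.5]
finger_gap: 0.0271
```

```bash
python3 -c "
from h import *
st(SW,.158)"
```

```text
clk 20.3 tube rel seat mm [3.4 0.4 6.7] F(seat axes) [-1.7  1.3  7.9] M [0.1  0.69 0.05] gap 27.1
```

carry_out([
  {"jaw": -1, "tx": 0, "ty": 0, "tz": 0.1, "wx": 0, "wy": 0, "wz": 0},
  {"jaw": -1, "tx": 0, "ty": 0, "tz": 0.1, "wx": 0, "wy": 0, "wz": 0},
])

```text
clock: 20.55
tcp_pos: [0.5504, 0.0871, 0.2766]
orientation: [0.209, -0.079, 0.974, 0.017]
wrist_force: [-4.8, -1.1, 7.3]
finger_gap: 0.0271
```

```bash
python3 -c "
from h import *
st(SW,.158)"
```

```text
clk 20.55 tube rel seat mm [3.7 0.4 4.9] F(seat axes) [-1.5 -0.3  8.7] M [0.05 0.66 0.1 ] gap 27.1
```

carry_out([
  {"jaw": -1, "tx": 0.06, "ty": 0, "tz": 0.1, "wx": 0, "wy": 0, "wz": 0},
  {"jaw": -1, "tx": 0, "ty": 0, "tz": 0.1, "wx": 0, "wy": 0, "wz": 0},
])

```text
clock: 20.8
tcp_pos: [0.551, 0.0872, 0.2749]
orientation: [0.21, -0.079, 0.974, 0.017]
wrist_force: [-4.4, -0.6, 6.9]
finger_gap: 0.0265
```

```bash
python3 -c "
from h import *
st(SW,.158)"
```

```text
clk 20.8 tube rel seat mm [3.7 0.4 3.1] F(seat axes) [-1.2  0.1  8.1] M [0.11 0.55 0.08] gap 26.5
```

carry_out([
  {"jaw": -1, "tx": 0.04, "ty": 0, "tz": 0.1, "wx": 0, "wy": 0, "wz": 0},
  {"jaw": -1, "tx": 0, "ty": 0, "tz": 0.1, "wx": 0, "wy": 0, "wz": 0},
])

```text
clock: 21.05
tcp_pos: [0.5517, 0.0873, 0.2731]
orientation: [0.21, -0.079, 0.974, 0.017]
wrist_force: [-2.5, 0.3, 6.6]
finger_gap: 0.0271
```

```bash
python3 -c "
from h import *
st(SW,.158)"
```

```text
clk 21.05 tube rel seat mm [3.7 0.3 1.1] F(seat axes) [0.5 0.7 7. ] M [0.1  0.37 0.04] gap 27.1
```

carry_out([
  {"jaw": -1, "tx": 0, "ty": 0, "tz": 0.1, "wx": 0, "wy": 0, "wz": 0},
  {"jaw": -1, "tx": 0, "ty": 0, "tz": 0.1, "wx": 0, "wy": 0, "wz": 0},
])

```text
clock: 21.3
tcp_pos: [0.5524, 0.0874, 0.2708]
orientation: [0.21, -0.079, 0.974, 0.017]
wrist_force: [0.1, -0.0, 0.4]
finger_gap: 0.0269
```

```bash
python3 -c "
from h import *
st(SW,.158)"
```

```text
clk 21.3 tube rel seat mm [ 3.3  0.4 -1.2] F(seat axes) [ 0.2 -0.   0.3] M [0.06 0.46 0.01] gap 26.9
```

carry_out([
  {"jaw": -1, "tx": 0, "ty": 0, "tz": 0.15, "wx": 0, "wy": 0, "wz": 0},
  {"jaw": -1, "tx": 0, "ty": 0, "tz": 0.15, "wx": 0, "wy": 0, "wz": 0},
  {"jaw": -1, "tx": 0, "ty": 0, "tz": 0.1, "wx": 0, "wy": 0, "wz": 0},
])

```text
clock: 21.68
tcp_pos: [0.554, 0.0877, 0.2669]
orientation: [0.21, -0.079, 0.974, 0.017]
wrist_force: [0.8, 0.6, 5.4]
finger_gap: 0.0269
```

```bash
python3 -c "
from h import *
st(SW,.158)"
```

```text
clk 21.68 tube rel seat mm [ 3.1  0.4 -5.4] F(seat axes) [3.  0.5 4.6] M [ 0.11 -0.12  0.01] gap 26.9
```

carry_out([
  {"jaw": -1, "tx": 0, "ty": 0, "tz": 0.1, "wx": 0, "wy": 0, "wz": 0},
  {"jaw": -1, "tx": 0, "ty": 0, "tz": 0.08, "wx": 0, "wy": 0, "wz": 0},
])

```text
clock: 21.92
tcp_pos: [0.5545, 0.0878, 0.2657]
orientation: [0.21, -0.079, 0.974, 0.017]
wrist_force: [-4.1, -0.4, 12.3]
finger_gap: 0.0271
```

```bash
python3 -c "
from h import *
st(SW,.158)"
```

```text
clk 21.93 tube rel seat mm [ 3.1  0.4 -6.8] F(seat axes) [ 1.3  0.3 13. ] M [0.14 0.27 0.07] gap 27.1
```

Bottomed at 13 N, home. Relieve, open, back off and look.

carry_out([
  {"jaw": -1, "tx": 0, "ty": 0, "tz": -0.4, "wx": 0, "wy": 0, "wz": 0},
  {"jaw": -1, "tx": 0, "ty": 0, "tz": -0.2, "wx": 0, "wy": 0, "wz": 0},
  {"jaw": -0.08, "tx": 0, "ty": 0, "tz": 0, "wx": 0, "wy": 0, "wz": 0},
  {"jaw": -0.08, "tx": 0, "ty": 0, "tz": 0, "wx": 0, "wy": 0, "wz": 0},
  {"jaw": -0.08, "tx": 0, "ty": 0, "tz": 0, "wx": 0, "wy": 0, "wz": 0},
])

```text
clock: 22.55
tcp_pos: [0.551, 0.0872, 0.2694]
orientation: [0.208, -0.079, 0.975, 0.017]
wrist_force: [-0.8, -0.4, 0.8]
finger_gap: 0.0394
```

```bash
python3 -c "
from h import *
st(SW,.158)"
```

```text
clk 22.55 tube rel seat mm [ 0.8  0.5 -2. ] F(seat axes) [-0.4 -0.2  1.1] M [0.04 0.34 0.  ] gap 39.4
```

carry_out([
  {"jaw": -0.08, "tx": 0, "ty": 0, "tz": -2, "wx": 0, "wy": 0, "wz": 0},
  {"jaw": -0.08, "tx": 0, "ty": 0, "tz": -5, "wx": 0, "wy": 0, "wz": 0},
  {"jaw": -0.08, "tx": 0, "ty": 0, "tz": -5, "wx": 0, "wy": 0, "wz": 0},
  {"jaw": -0.08, "tx": 0, "ty": -5, "tz": -2, "wx": 0, "wy": 0, "wz": 0},
  {"jaw": -0.08, "tx": 0, "ty": -6, "tz": 0, "wx": 0, "wy": 0, "wz": 0},
  {"jaw": -0.08, "tx": 0, "ty": -6, "tz": 0, "wx": 0, "wy": 0, "wz": 0},
  {"jaw": -0.08, "tx": 0, "ty": -6, "tz": 0, "wx": 0, "wy": 0, "wz": 0},
  {"jaw": -0.08, "tx": 0, "ty": 0, "tz": 0, "wx": 0, "wy": 0, "wz": 0},
])

```text
clock: 23.55
tcp_pos: [0.5324, -0.153, 0.3974]
orientation: [0.209, -0.076, 0.975, 0.016]
wrist_force: [0.5, 1.3, -0.1]
finger_gap: 0.039
```

Run:
```python
from h import *
st(SW,.158)
for n,x0,y0,w,h_,k in(("side",160,165,95,80,8),("top",130,115,105,90,7)):
    I=eyes.read_camera(n); cv2.imwrite(f"pics/l_{n}_raw.png",I)
    cv2.imwrite(f"pics/l_{n}.png",cv2.resize(I[y0:y0+h_,x0:x0+w],None,fx=k,fy=k,interpolation=cv2.INTER_CUBIC))
```

```text
clk 23.55 tube rel seat mm [   0.3 -233.9  138.5] F(seat axes) [ 0.6  1.2 -0.4] M [ 0.02  0.37 -0.02] gap 39.0
```

View pics/l_side.png

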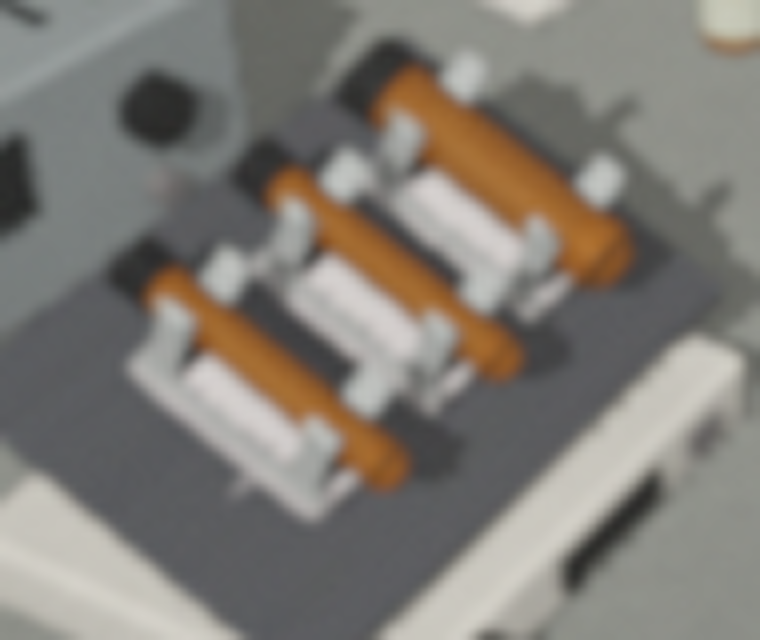

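View pics/l_top.png

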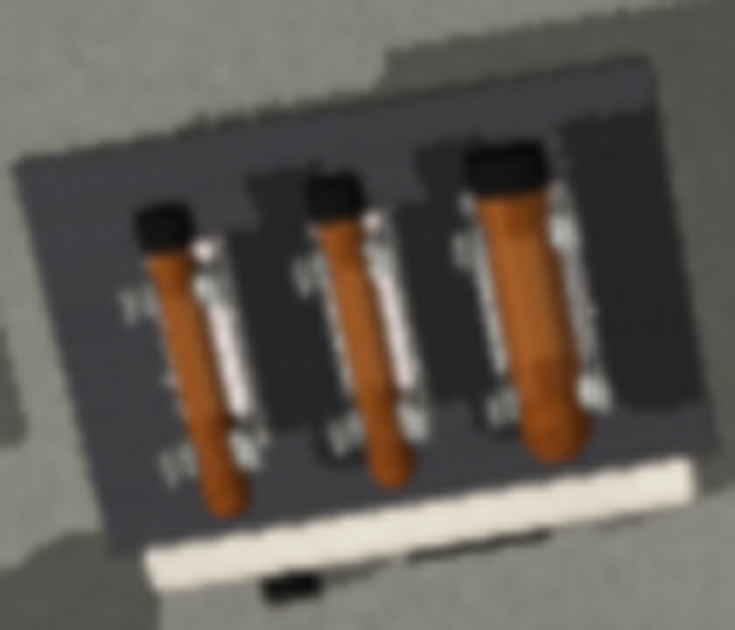

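View pics/l_top_raw.png

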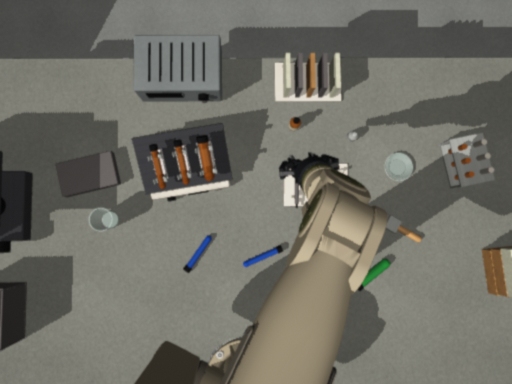

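Run:
```python
from h import *
im={n:cv2.imread(f"pics/l_{n}_raw.png") for n in("top","side")}
pt=lambda L:np.array([px(u,v,7,130,115) for u,v in L]); ps=lambda L:np.array([px(u,v,8,160,165) for u,v in L])
polys={"loaded":{"top":pt([(300,160),(370,160),(430,500),(360,510)]),"side":ps([(250,130),(330,130),(550,330),(540,400),(470,400),(250,220)])},
"thin":{"top":pt([(120,190),(200,190),(265,530),(190,540)]),"side":ps([(120,230),(200,240),(430,440),(430,510),(360,510),(120,320)])},
"thick":{"top":pt([(455,120),(565,120),(610,470),(510,480)]),"side":ps([(340,30),(440,30),(660,190),(660,310),(560,310),(340,130)])}}
out={}
for t,x,r in(("loaded",MID,.009),("thin",SN,.009),("thick",SW,.014)):
    M={n:wmom(im[n],polys[t][n]) for n in im}
    out[t],e=fit_tube(M,[*x,YAW,np.radians(24)],r); print(t,out[t].round(4),e.round(2))
for t in("thin","thick"): print(t,(A.T@(out[t][:3]-out["loaded"][:3])*1000).round(1))
```

```text
loaded [0.603  0.1612 0.1265 0.161  0.423 ] [ 0.06  0.06 -0.01 -0.09 -0.01  0.01]
thin [0.5916 0.2254 0.126  0.1619 0.4326] [ 0.09  0.1  -0.02 -0.14 -0.02  0.02]
thick [0.6126 0.097  0.1266 0.1586 0.419 ] [-0.04 -0.05  0.01  0.07  0.01 -0.01]
thin [-0.9 65.2 -0.2]
thick [ -0.9 -64.9   0.6]
```

```bash
python3 -c "
from workcell import env,get_state
print(env.hand_in(), get_state()['clock'])"
```

```text
the job is handed in; nothing more can be done
the job is handed in; nothing more can be done
```

The job is done and handed in: both tubes are snapped into their own free clips, caps at the upper end. The last clock reading was 23.6 s of the 61 s allowed.

- **Pressing:** Each snap showed as a force drop, after about 10.6 N for the thin tube and 8.7 N for the thick one. I then pressed each one on to the bottom of the clip's travel, which took about 20 N (thin) and 13 N (thick). All of these stay below the 30 N limit.
- **Final camera check:** I compared both tubes with the one already loaded, by fitting their positions in the two camera images.

| Tube | Across the row (65 mm expected) | Along the slope | Height |
|---|---|---|---|
| Thin | 65.2 mm | −0.9 mm | −0.2 mm |
| Thick | 64.9 mm | −0.9 mm | +0.6 mm |

- **Tilt:** Both tubes lie within about 1° of the 24° slope, so neither is up on the lips and both jaw pairs hold.
- **Small disagreement:** By the arm's own position reading, both tubes sat about 3 mm up-slope and 1 mm below the estimated seats when released. I went by the camera comparison, which does not depend on the arm's calibration.
- **Other things on the bench:** The loaded tube did not move. The pen looked undisturbed when I lifted the thick tube, but the arm hid it in the last top picture. The gripper was well clear of everything at hand-in.

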